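Unload a curing stack at the soldering bench

ROBOT

A 6-joint arm with a two-finger parallel gripper is mounted at the origin on the work surface. World frame = base frame: x ahead of the robot, y to its left, z up, the work surface at z = 0. Lengths are in m, angles in rad, forces in N, time in s.
With the tool pointing down it reaches from about 0.375 to 0.975 m from the base axis. Payload 3.8 kg.
Tool frame: the origin (TCP) lies midway between the tips of the shut fingers; the grasp point (between the pads) lies 19 mm behind it; z points along the fingers, y is the direction in which the jaws open and shut (so a half turn about z gives the same grasp; the last joint's range is limited). The gripper opens to 85 mm and grips with 20 to 120 N. Pads are 22 mm wide; open, the fingers measure 114 mm over their backs; the gripper's body (76 mm by 85 mm) begins 54 mm behind the grasp point. The pads swing forward as they close: fully open they stand 13 mm farther back than shut.
Start: joints at [-1.271, 0.264, 1.604, -0, 1.274, -0.037], TCP at [0.223, -0.637, 0.231] pointing down, gripper open.
Joint ranges: [-2.63, 2.63], [-0.94, 2.18], [0.31, 2.57], [-1.31, 4.45], [0, 2.66], [-2.55, 2.55]. Speed limits (rad/s): [2.57, 2.57, 3.14, 3.14, 3.14, 3.14].

INTERFACE

Orientations are given as a rotation vector (axis times angle).
In Python, from workcell import readout, read_camera, camera_params, bot gives the robot as it stands.
- The arm moves only by the tool apply_moves, never from a script. Its argument "plan" is a list that holds one entry, the list of rows, each a list of 7 numbers: the shift along the tool's x, y, z each as a share of 1000 mm, from -1 to 1, then the turn, a rotation vector about the tool's x, y, z each as a share of pi rad, from -1 to 1, then the gripper command: -1 is fully open, 1 is shut, values between are in proportion. A call has exactly 8 rows; each row is the pose to reach, as a shift and turn from the pose commanded when the call began, along the tool's axes at that moment, turning the shorter way round; what a row does not reach only later rows make up. A row lasts 1/12 s, in which the tool goes at most 41.7 mm and 7.16 degrees, less where a joint would pass 70% of its speed; a pose out of reach is approached as far as the arm can. A call with a number of a shift or a turn outside -1 to 1 is refused whole. A call with a gripper value outside its range is refused whole. The fingers move at their own pace and stop on an object; "force" is the grip in N (left out, the last holds). Time passes only in rows, so rows that repeat a pose let the fingers close, or fill a call up. It gives the time, the measured TCP pose, the force and the opening at its end, in the units of the state.
- readout.read_state(): the state, without advancing time (a new reading comes with each control period).
- read_camera(name): name is "side" or "top"; returns the picture (400x640x3 uint8, red, green, blue); there is no depth.
- camera_params(name): a dict with "fovy" (degrees; the focal length in pixels is half the picture's height over the tangent of half this angle, whatever the lens; pixels are square), "cx", "cy" (the principal point, pixels), "rvec" (rotation vector, rad) and "tvec" (3), from world to camera coordinates, as OpenCV has them. Camera axes: x right, y down, z forward; pixel columns grow to the right and rows downward; lengths in m; the calibration is good to about 2 mm. A picture is of the moment at which its call begins. camera_params takes no time and is no camera call.
- bot.finish_job(): hands the job in, once; it reports no verdict.
The state is a dict: "time": time; "q": joint angles; "joint_vel": joint speeds; "joint_torque": joint torques, N m; "tool_pos": TCP position; "tcp_rot": TCP orientation; "wrist_force": force on the tool from outside, world axes, zero at the start; "torque": the same for the moment, N m; "width": opening from 0.0 (shut) to 1.0 (fully open).
Only numpy, scipy, OpenCV 4.12 (cv2) and the standard library are available. Lean on these libraries where they do the work, as an engineer would, in place of code of your own. Each camera call takes 0.05 s, during which the arm holds its last target.

TASK

The glued board module has cured under its pressing stack: take the stack apart and put everything away. Stand the weight upright in its dished rest, store the two loose spacer rings on the spindle with the big ring at the bottom and the small ring on top of it (the small one can wait on the cork mat meanwhile), and lay the board module flat, board side up, in the middle of the cooling plate and in line with it. Do not tip the weight or the module over, and leave the little bottle between the things standing where it is.

Things in the scene. Friction and masses are not known exactly. Their poses are not given: they have to be found in the camera images.
- weight_mid (a point): Dark steel weight, on top of the stack at the start: round body 38 mm in diameter and 36 mm tall, above it a narrow neck and a round knob 26 mm in diameter from 44 to 66 mm above the underside (total height 66 mm). Its mass is about 0.4 kg. Point on its axis half-way up (33 mm above the underside); z up.
- small_ring_mid (a point): Small plain aluminium spacer ring under the weight: outer diameter 48 mm, hole 26 mm, 16 mm thick. Point on its axis, half-way up (8 mm above the underside); z up.
- big_ring_mid (a point): Big plain aluminium spacer ring under the small one: outer diameter 62 mm, hole 26 mm, 18 mm thick. Point on its axis, half-way up (9 mm above the underside); z up.
- module_mid (a point): Board module at the bottom of the stack: a finned aluminium bar 120 mm long (along its x), 60 mm wide (along its y) and 22 mm thick, with a green circuit board as its flat top (at both ends small parts stand 2 mm proud). It lies on a dark steel base plate 150 x 100 x 8 mm, long side the same way, with nothing else on it. Point at its centre, half-way up (11 mm above the underside); z up.
- rest: Rest for the weight: round grey plastic dish, outer diameter 68 mm, recess 56 mm in diameter, floor 4 mm and rim 10 mm above the table. Fixed. Origin at the centre of its underside, on the table; z up.
- spindle: Storage spindle: round black foot 84 mm in diameter and 8 mm thick, with an upright steel post 14 mm in diameter in the middle, its tapered tip 56 mm above the table. Fixed. Origin at the centre of its underside, on the table; z up.
- plate: Cooling plate: bare aluminium plate 160 mm long (along its x), 100 mm wide (along its y), 8 mm thick, with dark grooves along it and across each end a ledge 6 mm high and 6 mm wide (148 mm free between the ledges). Fixed. Origin at the centre of its underside, on the table; z up.
- mat: Empty square cork mat, 100 x 100 mm, 3 mm thick, a free place on which to set a thing aside. Fixed. Origin at the centre of its underside, on the table; z up.
- flux_mid (a point): Small white bottle with a black cap, 30 mm in diameter and 60 mm tall, standing loose among the things: a bystander, to be left alone. Point on its axis half-way up (30 mm above the table); z up.
There are look-alikes about, which are no part of the job. Leave any orange look-alike of the part that bears big_ring_mid alone.

How it is judged:
By the outcome, as a careful person would: the job done as asked, in the order asked, and still so for the second after the job is handed in, with the robot touching nothing.
It also fails if it takes over 128 s, if anything falls off the work surface, if the arm or the gripper's body presses on something with over 40 N, if the wrist force passes 120 N, or if a joint passes its speed limit or range.

## Working session

There is one attempt and no reset: what is moved stays moved. The work goes in short steps, Python scripts to look and compute and a tool call to move; the robot and the scene stay as the last step left them, time stands still between calls to the robot, and variables do not carry over. Pictures are saved under pics/ and viewed, and the job is handed in when it is done.

Besides the shell and the picture viewer there is one more tool, called after ">>>" as name([rows], argument=value, ...), one row to a line, values as JSON. apply_moves: Moves the arm, as the interface text tells. Shift numbers are shares of 1000 mm and turn numbers shares of pi rad, none past 1 either way. Its arguments: {"type":"object","properties":{"plan":{"type":"array","items":{"type":"array","items":{"type":"array","items":{"type":"number","minimum":-1,"maximum":1}}}},"force":{"type":"number"}},"required":["plan"]}

```bash
ls; mkdir -p pics; python3 - <<'E'
from workcell import readout, read_camera, camera_params, bot
import cv2
print(readout.read_state())
for n in("side","top"):
    im=read_camera(n); cv2.imwrite(f"pics/{n}0.png",im[:,:,::-1]); print(n,camera_params(n))
E
```

```text
pics
{'time': 0.0, 'q': array([-1.27091245e+00,  2.64740669e-01,  1.60539448e+00, -4.00327872e-06,
        1.27364710e+00, -3.69104621e-02]), 'joint_vel': array([-1.38676276e-03, -1.95887579e-04, -1.71608499e-03,  1.04011976e-03,
       -9.25454992e-05,  4.77976641e-04]), 'joint_torque': array([ 1.73815744e-03, -5.15116954e+01, -3.67305923e+01,  4.96574285e-04,
        1.28057870e-02, -1.91541311e-06]), 'tool_pos': array([ 0.22283933, -0.63639004,  0.22995934]), 'tcp_rot': array([-3.09501396e+00, -5.26176580e-01,  4.56577913e-04]), 'wrist_force': array([ 0.0960351 , -0.75504589, -0.15965963]), 'torque': array([0.04218184, 0.00923875, 0.00684663]), 'width': 0.9998088438167414}
side {'fovy': 47.559941362699405, 'cx': 319.3096275831286, 'cy': 202.1202428838371, 'rvec': array([ 0.63118438, -2.6659673 ,  1.11557538]), 'tvec': array([0.53432801, 0.24481704, 0.88558336])}
top {'fovy': 50.83385007098557, 'cx': 324.1289488769667, 'cy': 199.04945587468976, 'rvec': array([ 2.19949619, -2.1342912 ,  0.09109792]), 'tvec': array([0.00361405, 0.59497751, 0.94047817])}
```

View pics/side0.png

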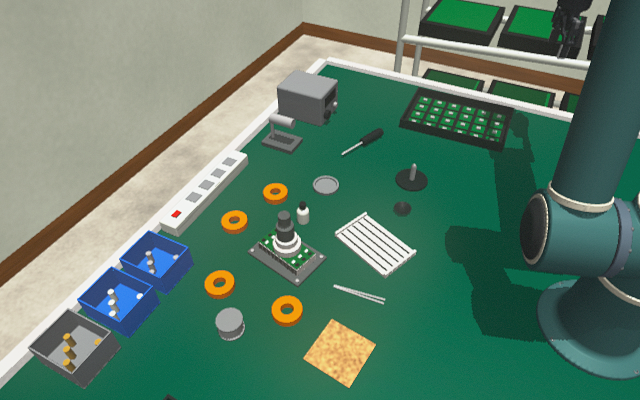

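View pics/top0.png

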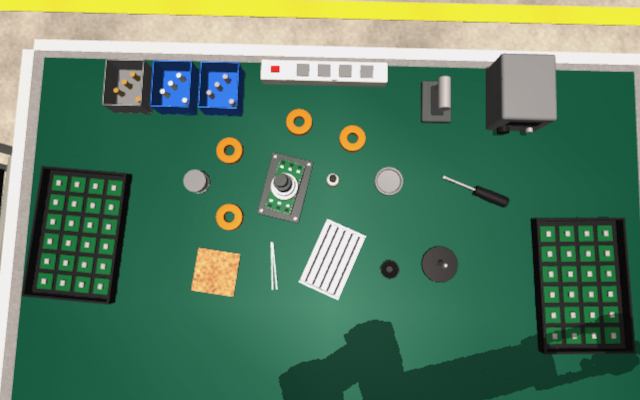

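The side view shows the stack (weight, small ring, big ring, module) at about (285,240), with the bottle at (303,212), rest at (326,185), spindle at (411,177), plate at (375,244) and mat at (340,352). In the top view these are: stack (284,187), bottle (333,180), rest (389,181), spindle (440,264), plate (332,259), mat (215,272).

Possible mix-ups in the top view:
- **Big ring:** the orange rings at (299,121), (352,138), (229,150) and (229,217) are look-alikes. The aluminium ring in the stack is the one I want.
- **Rest:** the grey can at (196,181) could be taken for the dish at (389,181).
- **Spindle:** the small black piece at (389,269) could be taken for the spindle foot at (440,264).

Next I'll check these choices in close crops.

```bash
cat > h.py <<'E'
import numpy as np, cv2
from workcell import readout, read_camera, camera_params, bot
from scipy.spatial.transform import Rotation as R
def cam(n):
    p=camera_params(n); f=200/np.tan(np.radians(p['fovy'])/2)
    K=np.array([[f,0,p['cx']],[0,f,p['cy']],[0,0,1]]); return K,R.from_rotvec(p['rvec']).as_matrix(),np.array(p['tvec'])
def ray(n,uv):
    K,Rm,t=cam(n); d=Rm.T@np.linalg.inv(K)@np.array([uv[0],uv[1],1.]); return -Rm.T@t,d/np.linalg.norm(d)
def onz(n,uv,z):
    o,d=ray(n,uv); return o+d*(z-o[2])/d[2]
def tri(a,b):
    o1,d1=ray("side",a);o2,d2=ray("top",b)
    s=np.linalg.lstsq(np.array([d1,-d2]).T,o2-o1,rcond=None)[0]
    p,q=o1+d1*s[0],o2+d2*s[1]; return (p+q)/2,np.linalg.norm(p-q)
def proj(n,P):
    K,Rm,t=cam(n); c=Rm@np.asarray(P,float)+t; u=K@c; return u[:2]/u[2]
def crop(im,box,s,name):
    x0,y0,x1,y1=box; cv2.imwrite(f"pics/{name}.png",cv2.resize(im[y0:y1,x0:x1,::-1],None,fx=s,fy=s,interpolation=cv2.INTER_CUBIC))
def snap(n,name):
    im=read_camera(n); cv2.imwrite(f"pics/{name}.png",im[:,:,::-1]); return im
E
python3 - <<'E'
from h import *
t=cv2.imread("pics/top0.png")[:,:,::-1]; s=cv2.imread("pics/side0.png")[:,:,::-1]
crop(t,(250,140,350,215),8,"c_top"); crop(s,(235,190,335,290),6,"c_side")
crop(t,(290,160,470,300),4,"c_top2"); crop(s,(300,155,440,285),4.5,"c_side2")
st=readout.read_state()
for n in("top","side"): print(n,proj(n,st['tool_pos']),proj(n,[0,0,0]), ray(n,(320,200)))
for k,uv in dict(stack=(284,187),bottle=(333,180),rest=(389,181),spin=(440,264),plate=(332,259),mat=(215,272)).items(): print(k,onz("top",uv,0).round(3))
for k,uv in dict(bottle=(303,222),rest=(326,185),spin=(411,181),plate=(375,244),mat=(340,352)).items(): print(k,onz("side",uv,0).round(3))
E
```

```text
top [698.38243716 413.99439386] [325.74629096 465.31082757] (array([0.50252251, 0.00914547, 0.99292395]), array([ 0.09247756,  0.02250069, -0.99546051]))
side [553.94884085  55.31864117] [593.17016744 327.59696531] (array([0.26666192, 0.64935236, 0.79808059]), array([ 0.32414307, -0.63873562, -0.69781665]))
stack [0.623 0.118 0.   ]
bottle [0.643 0.002 0.   ]
rest [ 0.645 -0.131  0.   ]
spin [ 0.453 -0.253  0.   ]
plate [ 0.457 -0.001  0.   ]
mat [0.419 0.272 0.   ]
bottle [0.64  0.005 0.   ]
rest [ 0.649 -0.138  0.   ]
spin [ 0.455 -0.252  0.   ]
plate [ 0.46  -0.008  0.   ]
mat [0.42  0.267 0.   ]
```

View pics/c_top.png

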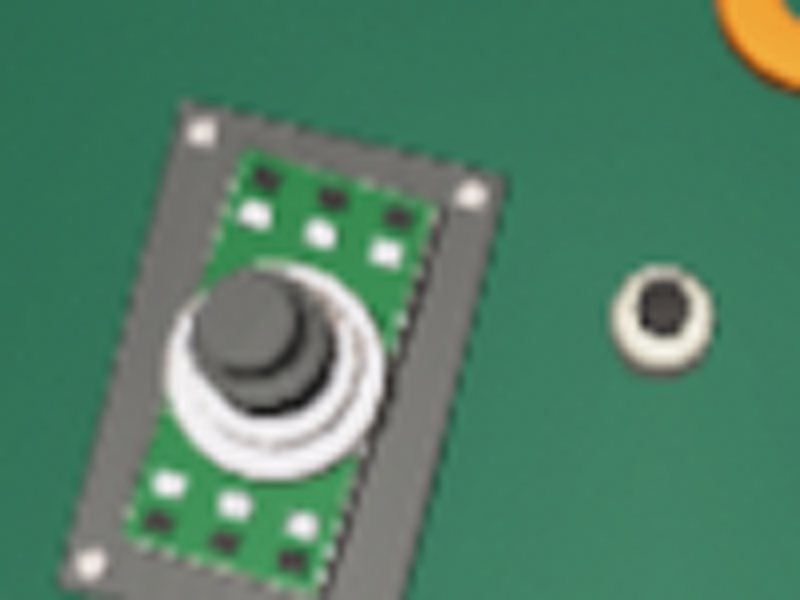

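View pics/c_side.png

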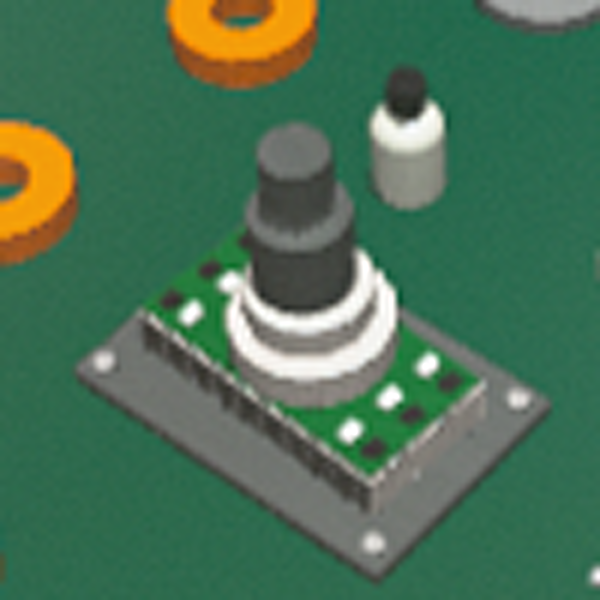

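View pics/c_top2.png

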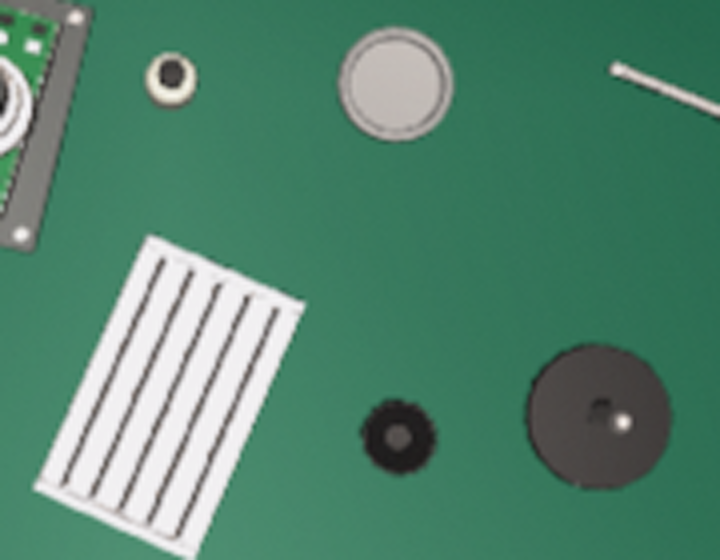

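View pics/c_side2.png

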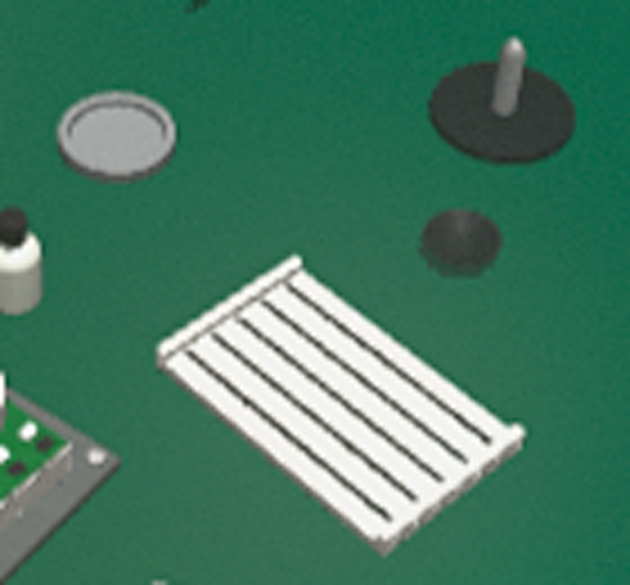

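The crops confirm the choices:
- **Stack:** the weight stands on two pale rings on the green board. The module lies off-centre on its base plate.
- **Rest:** the dish has a rim.
- **Spindle:** the wide foot carries the post. The small black piece next to it has no post.

Next I'll measure precisely.

```bash
cat >> h.py <<'E'
def comp(im,box,fg,open_=0):
    "largest contour (full px coords) of fg(hsv,rgb) inside box"
    x0,y0,x1,y1=box; c=np.ascontiguousarray(im[y0:y1,x0:x1]); s=4
    c=cv2.resize(c,None,fx=s,fy=s,interpolation=cv2.INTER_CUBIC)
    hsv=cv2.cvtColor(c,cv2.COLOR_RGB2HSV).astype(int); m=fg(hsv,c.astype(int)).astype(np.uint8)
    if open_: m=cv2.morphologyEx(m,cv2.MORPH_OPEN,np.ones((open_,open_),np.uint8))
    cs,_=cv2.findContours(m,cv2.RETR_EXTERNAL,cv2.CHAIN_APPROX_NONE)
    k=max(cs,key=cv2.contourArea)[:,0,:].astype(float)
    return (k+.5)/s-.5+np.array([x0,y0])
def plane(n,k,z): return np.array([onz(n,p,z)[:2] for p in k])
def circ(P):
    A=np.c_[2*P,np.ones(len(P))]; s=np.linalg.lstsq(A,(P**2).sum(1),rcond=None)[0]
    r=np.sqrt(s[2]+s[0]**2+s[1]**2); return s[0],s[1],r,np.std(np.hypot(*(P-s[:2]).T)-r)
notgreen=lambda h,c: ~((h[...,0]>60)&(h[...,0]<100)&(h[...,1]>90))
E
python3 - <<'E'
from h import *
im={n:cv2.imread(f"pics/{n}0.png")[:,:,::-1] for n in("top","side")}
def C(name,n,box,z,fg=notgreen,o=0):
    k=comp(im[n],box,fg,o); h=cv2.convexHull(k.astype(np.float32))[:,0]; 
    print(name,n,np.round(circ(plane(n,k,z)),4)); return k
C("rest","top",(365,160,412,205),.010);C("rest","side",(305,170,347,200),.010)
C("foot","top",(412,238,470,292),.008,lambda h,c:(c.sum(2)<210)|((h[...,1]<70)));
C("foot","side",(388,160,434,195),.008,lambda h,c:(c.sum(2)<150)&(h[...,1]<110))
def Q(name,n,box,z,fg,o=0):
    k=comp(im[n],box,fg,o); P=plane(n,k,z).astype(np.float32)*1000
    (c,s,a)=cv2.minAreaRect(P); b=cv2.boxPoints(cv2.minAreaRect(P)); print(name,n,np.round(c,1),np.round(s,1),round(a,1)); return P
Q("mat","top",(185,240,246,305),.003,notgreen);Q("mat","side",(300,310,380,395),.003,notgreen)
white=lambda h,c:c.min(2)>120
Q("plate","top",(292,212,372,305),.009,notgreen);Q("plate","side",(330,208,420,280),.007,notgreen)
Q("base","top",(252,145,320,226),.008,lambda h,c:notgreen(h,c)|(c.sum(2)>1000))
C("bottle","top",(322,170,345,190),.05)
E
```

```text
rest top [ 6.446e-01 -1.282e-01  3.450e-02  2.000e-04]
rest side [ 0.6455 -0.1285  0.0368  0.0016]
foot top [ 0.4546 -0.248   0.0423  0.0005]
foot side [ 0.4641 -0.2315  0.0233  0.0024]
mat top [419.5 270.3] [104.3 104.1] 83.3
mat side [421.6 267.1] [103.5 103. ] 83.3Traceback (most recent call last):
  File "<stdin>", line 14, in <module>
  File "<stdin>", line 10, in Q
  File "h.py", line 30, in plane
    def plane(n,k,z): return np.array([onz(n,p,z)[:2] for p in k])
                                       ~~~^^^^^^^
  File "h.py", line 10, in onz
    o,d=ray(n,uv); return o+d*(z-o[2])/d[2]
        ~~~^^^^^^
  File "h.py", line 8, in ray
    K,Rm,t=cam(n); d=Rm.T@np.linalg.inv(K)@np.array([uv[0],uv[1],1.]); return -Rm.T@t,d/np.linalg.norm(d)
           ~~~^^^
  File "h.py", line 5, in cam
    p=camera_params(n); f=200/np.tan(np.radians(p['fovy'])/2)
ValueError: time passes only in moves, steps and waits
```

```bash
python3 - <<'E'
s=open('h.py').read()
s=s.replace('''    p=camera_params(n); f=''','''    p=P_[n]; f=''')
s=s.replace("def cam(n):",'''from numpy import array
import os,pickle
if not os.path.exists('p.pkl'): pickle.dump({n:camera_params(n) for n in("side","top")},open('p.pkl','wb'))
P_=pickle.load(open('p.pkl','rb'))
def cam(n):''',1)
open('h.py','w').write(s)
E
cat > m.py <<'E'
from h import *
im={n:cv2.imread(f"pics/{n}0.png")[:,:,::-1] for n in("top","side")}
def C(name,n,box,z,fg=notgreen,o=0):
    k=comp(im[n],box,fg,o)
    print(name,n,np.round(circ(plane(n,k,z)),4)); return k
def Q(name,n,box,z,fg,o=0):
    k=comp(im[n],box,fg,o); P=plane(n,k,z).astype(np.float32)*1000
    (c,s,a)=cv2.minAreaRect(P); print(name,n,np.round(c,1),np.round(s,1),round(a,1)); return P
E
python3 - <<'E'
from m import *
C("foot","side",(388,160,434,195),.008,lambda h,c:(c.sum(2)<170))
Q("plate","top",(292,212,372,305),.009,notgreen);Q("plate","side",(330,208,420,280),.007,notgreen)
Q("base","top",(252,145,320,226),.008,notgreen);Q("base","side",(244,220,330,286),.008,notgreen)
C("bottle","top",(322,170,345,190),.05)
bright=lambda h,c:(c.min(2)>175)
C("bigring","top",(266,168,304,204),.048,bright)
C("knob","top",(268,168,296,195),.130,lambda h,c:(c.max(2)<115)&(h[...,1]<60))
C("bigring","side",(270,230,305,256),.048,bright)
C("weight","side",(273,208,296,242),.130,lambda h,c:(c.max(2)<110)&(h[...,1]<60))
# board: bright green
Q("board","top",(260,150,312,220),.030,lambda h,c:(h[...,0]>55)&(h[...,0]<75)&(h[...,1]>130)&(c[...,1]>105)&(c[...,0]<60))
for n in ("top","side"):
    print(n, [ (np.round(im[n][p[1],p[0]])) for p in ([(275,170),(250,150)] if n=="top" else [(270,255),(200,300)])])
E
```

```text
foot side [ 0.4548 -0.2459  0.0386  0.0116]
plate top [458.6  -0.7] [104.4 165.5] 67.5
plate side [461.9  -6.2] [112.4 171.3] 67.5
base top [622.1 115.1] [101.6 151.4] 78.1
base side [624.3  96.3] [137.8 163.9] 77.8
bottle top [6.369e-01 4.300e-03 1.610e-02 6.000e-04]
bigring top [0.6203 0.1135 0.027  0.0056]
knob top [0.6158 0.1065 0.0159 0.0045]
bigring side [0.6218 0.112  0.0275 0.0089]
weight side [0.5974 0.1514 0.0194 0.0056]
board top [659.7 103.7] [55.2 37.1] 73.5
top [array([114, 112, 109], dtype=uint8), array([ 46, 111,  84], dtype=uint8)]
side [array([95, 95, 91], dtype=uint8), array([ 39, 106,  80], dtype=uint8)]
```

```bash
python3 - <<'E'
from h import *
T=lambda u,v:(250+(u+.5)/8-.5,140+(v+.5)/8-.5); S=lambda u,v:(235+(u+.5)/6-.5,190+(v+.5)/6-.5)
def show(n,a,b): p,e=tri(S(*a),T(*b)); print(n,(p*1000).round(1),"gap",round(e*1000,1),'top@z',(onz("top",T(*b),p[2])*1000).round(1)[:2])
show("knobtop",(296,152),(245,322))
show("bigring c",(313,322),(275,368))
c=[(245,150),(440,208),(325,590),(128,540)]
B=np.array([onz("top",T(*p),.030)[:2] for p in c])*1000; print(B.round(1),B.mean(0),[np.hypot(*(B[i]-B[i-1])).round(1) for i in range(4)], [np.degrees(np.arctan2(*(B[a]-B[b])[::-1])).round(1) for a,b in((0,3),(1,2),(0,1),(3,2))])
print(onz("top",T(245,322),.130)); print(onz("side",S(296,152),.130))
for a,b in (((145,312),(128,540)),((370,487),(325,590)),((487,380),(440,208))): 
  for bb in c:
    p,e=tri(S(*a),T(*bb)); 
    if e<.008: print((p*1000).round(1),round(e*1000,1))
# spindle tip: c_top2 4x off 290,160 ; c_side2 4.5x off 300,155
print(tri((300+513/4.5-.4,155+42/4.5-.4),(290+622/4-.4,160+422/4-.4)))
# rest rim and plate corners
print("rest",tri((300+117/4.5-.4,155+132/4.5-.4),(290+396/4-.4,160+84/4-.4)))
for a,b in (((297,258),(305,303)),((163,352),(150,236)),((523,430),(195,558)),((383,545),(38,488))):
  print("plate",tri((300+a[0]/4.5-.4,155+a[1]/4.5-.4),(290+b[0]/4-.4,160+b[1]/4-.4)))
E
```

```text
knobtop [621.8 112.  132.9] gap 0.0 top@z [621.8 112. ]
bigring c [620.5 113.2  46.2] gap 0.9 top@z [620.9 113.4]
[[686.4 126.4]
 [671.   69.2]
 [559.3  98.3]
 [572.  155.4]] [622.18616826 112.32885594] [np.float64(118.1), np.float64(59.2), np.float64(115.4), np.float64(58.5)] [np.float64(-14.2), np.float64(-14.6), np.float64(74.9), np.float64(77.5)]
[0.62221393 0.11240056 0.13      ]
[0.6233384  0.10966958 0.13      ]
[685.6 126.   31.2] 1.2
[572.9 156.1  27.5] 1.6
[558.5  97.9  30.6] 1.7
(array([ 0.45508055, -0.24719188,  0.06160338]), np.float64(0.0014073964422839887))
rest (array([ 0.64425302, -0.12784859,  0.01384489]), np.float64(0.0007985145957316395))
plate (array([ 0.51373802, -0.07741455,  0.01704528]), np.float64(0.0014333026786495394))
plate (array([0.54985769, 0.01315312, 0.01485506]), np.float64(0.0013252276308841917))
plate (array([ 0.36806491, -0.01765969,  0.01746467]), np.float64(0.00018585385921798047))
plate (array([0.40484109, 0.07375607, 0.01209968]), np.float64(0.002060442715492308))
```

Both views agree with the heights in the text to within a few mm. The targets are:

| Thing | x, y (m) | Yaw |
|---|---|---|
| Stack axis | 0.6215, 0.1125 | – |
| Rest | 0.6446, -0.1282 | – |
| Spindle | 0.4546, -0.2478 | – |
| Mat | 0.4195, 0.270 | about -6.7° |
| Plate | 0.459, -0.001 | -22.5° |

I'll add a helper that turns a target pose into shift and turn numbers.

```bash
cat > go.py <<'E'
import sys
from h import *
st=readout.read_state(); p=np.array(st['tool_pos']); M=R.from_rotvec(st['tcp_rot']).as_matrix()
ya=np.degrees(np.arctan2(M[1,1],M[0,1]))
print("t",round(st['time'],2),"pos",p.round(4),"yang",ya.round(2),"tilt",M[2,:2].round(4),"F",st['wrist_force'].round(1),"w",round(st['width'],3),"q6",np.degrees(st['q'][5]).round(0))
a=[float(x) for x in sys.argv[1:]]
if len(a)>=3:
    d=M.T@(np.array(a[:3])-p); print("shift",d.round(4))
    if len(a)>3:
        y=np.radians(a[3]); ydir=np.array([np.cos(y),np.sin(y),0]); T=np.c_[np.cross(ydir,[0,0,-1]),ydir,[0,0,-1]]
        print("turn",(R.from_matrix(M.T@T).as_rotvec()/np.pi).round(4))
E
python3 go.py 0.6215 0.1125 0.20 -102
```

```text
t 0.1 pos [ 0.2229 -0.6364  0.2301] yang -70.7 tilt [ 0.0001 -0.0021] F [-0.3 -0.4  0.5] w 1.003 q6 -2.0
shift [ 0.6237 -0.5751  0.0313]
turn [-0.0006  0.0002  0.1739]
```

>>> apply_moves([
  [[0.624,-0.575,0.01,0,0,0.174,0],[0.624,-0.575,0.01,0,0,0.174,0],[0.624,-0.575,0.01,0,0,0.174,0],[0.624,-0.575,0.01,0,0,0.174,0],[0.624,-0.575,0.01,0,0,0.174,0],[0.624,-0.575,0.01,0,0,0.174,0],[0.624,-0.575,0.01,0,0,0.174,0],[0.624,-0.575,0.01,0,0,0.174,0]],
], force=40)

```text
time: 0.77
tool_pos: [0.3799, -0.3409, 0.2269]
tcp_rot: [-3.124, 0.33, 0.001]
wrist_force: [1.0, 0.1, 0.2]
width: 0.501
```

```bash
python3 go.py 0.6215 0.1125 0.20 -102
```

```text
t 0.77 pos [ 0.3799 -0.3409  0.2269] yang -102.05 tilt [-0.0004 -0.0004] F [1.  0.1 0.2] w 0.501 q6 57.0
shift [ 0.1416 -0.4938  0.027 ]
turn [-0.0001  0.0001 -0.0003]
```

>>> apply_moves([
  [[0.142,-0.494,0.025,0,0,0,0],[0.142,-0.494,0.025,0,0,0,0],[0.142,-0.494,0.025,0,0,0,0],[0.142,-0.494,0.025,0,0,0,0],[0.142,-0.494,0.025,0,0,0,0],[0.142,-0.494,0.025,0,0,0,0],[0.142,-0.494,0.025,0,0,0,0],[0.142,-0.494,0.025,0,0,0,0]],
])

```text
time: 1.43
tool_pos: [0.5365, -0.0471, 0.2107]
tcp_rot: [3.124, -0.329, -0.001]
wrist_force: [1.3, -0.7, 0.2]
width: 0.497
```

```bash
python3 go.py 0.6215 0.1125 0.20 -102
```

```text
t 1.43 pos [ 0.5365 -0.0471  0.2107] yang -102.01 tilt [-0.0004  0.0002] F [ 1.3 -0.7  0.2] w 0.497 q6 94.0
shift [ 0.0499 -0.1737  0.0107]
turn [ 0.0001  0.0001 -0.0001]
```

>>> apply_moves([
  [[0.05,-0.174,0.0107,0,0,0,0],[0.05,-0.174,0.0107,0,0,0,0],[0.05,-0.174,0.0107,0,0,0,0],[0.05,-0.174,0.0107,0,0,0,0],[0.05,-0.174,0.0107,0,0,0,0],[0.05,-0.174,0.0107,0,0,0,0],[0.05,-0.174,0.0107,0,0,0,0],[0.05,-0.174,0.0107,0,0,0,0]],
])

```text
time: 2.1
tool_pos: [0.6207, 0.1096, 0.2]
tcp_rot: [3.123, -0.329, -0.002]
wrist_force: [0.5, -0.1, -0.6]
width: 0.5
```

```bash
python3 go.py 0.6215 0.1125 0.104 -102; python3 -c "
from h import *
for n in('top','side'): snap(n,n+'1')
crop(cv2.imread('pics/side1.png')[:,:,::-1],(225,130,355,290),3.7,'c1')
"
```

```text
t 2.1 pos [0.6207 0.1096 0.2   ] yang -102.03 tilt [-0.0012  0.0012] F [ 0.5 -0.1 -0.6] w 0.5 q6 110.0
shift [ 0.0003 -0.0031  0.096 ]
turn [ 0.0004  0.0004 -0.0002]
```

View pics/c1.png

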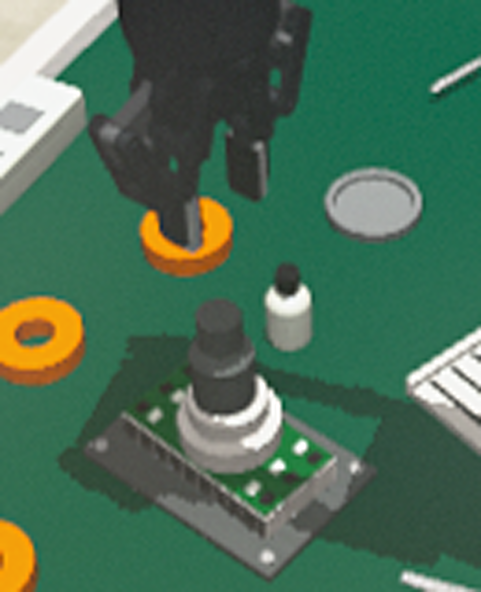

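View pics/top1.png

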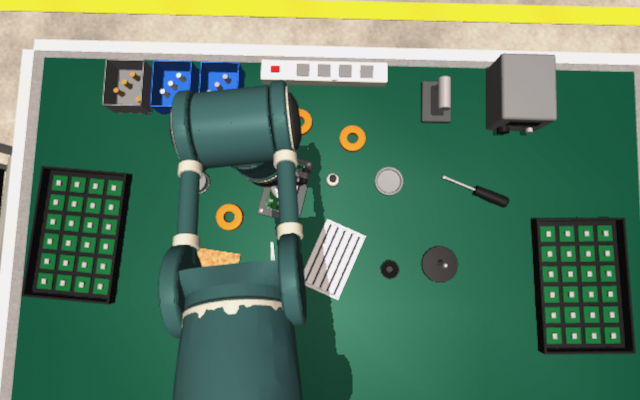

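The side crop shows the open fingers above and behind the knob, with the tips at about (277,197) and (294,183) px and the knob at (284,215). The arm hides the stack in the top view. I'm going down with a fine correction.

```bash
python3 -c "
from h import *
print(proj('side',[.6207,.1096,.2017]),proj('side',[.6215,.1125,.13]))"
```

```text
[282.90845264 189.57012673] [284.00537481 216.10424926]
```

>>> apply_moves([
  [[0,-0.0029,0.03,0,0,0,0],[0,-0.0029,0.055,0,0,0,0],[0,-0.0029,0.075,0,0,0,0],[0,-0.0029,0.085,0,0,0,0],[0,-0.0029,0.09,0,0,0,0],[0,-0.0029,0.09,0,0,0,0],[0,-0.0029,0.09,0,0,0,0],[0,-0.0029,0.09,0,0,0,0]],
])

```text
time: 2.87
tool_pos: [0.6234, 0.1133, 0.1124]
tcp_rot: [-3.124, 0.33, -0.005]
wrist_force: [-0.6, -0.3, 1.2]
width: 0.5
```

```bash
python3 go.py 0.6215 0.1125 0.104 -102; python3 -c "
from h import *
crop(snap('side','side2'),(225,130,355,290),3.7,'c2')
"
```

```text
t 2.87 pos [0.6234 0.1133 0.1124] yang -102.04 tilt [ 0.0029 -0.001 ] F [-0.6 -0.3  1.2] w 0.5 q6 110.0
shift [-0.0017  0.0012  0.0084]
turn [-0.0003 -0.0009 -0.0003]
```

View pics/c2.png

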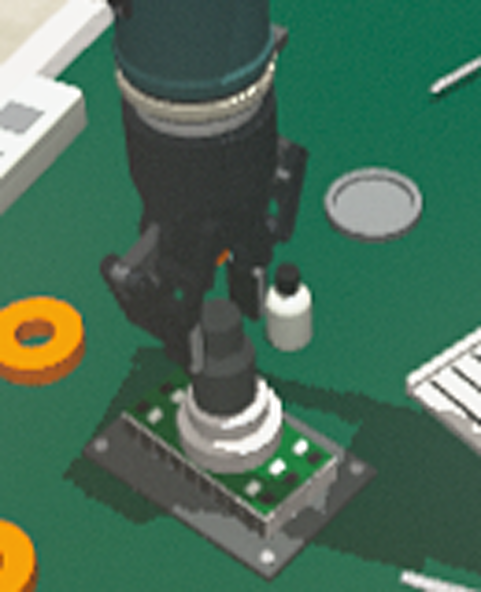

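>>> apply_moves([
  [[-0.0005,0.0005,0.006,0,0,0,0],[-0.0005,0.0005,0.006,0,0,0,0],[-0.0005,0.0005,0.006,0,0,0,0],[-0.0005,0.0005,0.006,0,0,0,0],[-0.0005,0.0005,0.006,0,0,0,0],[-0.0005,0.0005,0.006,0,0,0,0],[-0.0005,0.0005,0.006,0,0,0,0],[-0.0005,0.0005,0.006,0,0,0,0]],
])

```text
time: 3.58
tool_pos: [0.6216, 0.1131, 0.1045]
tcp_rot: [-3.124, 0.329, -0.0]
wrist_force: [-0.3, -0.8, -0.1]
width: 0.502
```

```bash
python3 go.py 0.6215 0.1125 0.104 -102
```

```text
t 3.58 pos [0.6216 0.1131 0.1045] yang -102.02 tilt [ 0.0001 -0.0001] F [-0.3 -0.8 -0.1] w 0.502 q6 110.0
shift [0.0001 0.0006 0.0005]
turn [-0.     -0.     -0.0001]
```

>>> apply_moves([
  [[0,0,0,0,0,0,1],[0,0,0,0,0,0,1],[0,0,0,0,0,0,1],[0,0,0,0,0,0,1],[0,0,0,0,0,0,1],[0,0,0,0,0,0,1],[0,0,-0.002,0,0,0,1],[0,0,-0.005,0,0,0,1]],
], force=50)

```text
time: 4.25
tool_pos: [0.6203, 0.1132, 0.1081]
tcp_rot: [-3.124, 0.329, 0.004]
wrist_force: [-0.2, -0.3, -4.8]
width: 0.287
```

```bash
python3 go.py 0.6215 0.1125 0.17 -102
```

```text
t 4.25 pos [0.6203 0.1132 0.1081] yang -102.04 tilt [-0.0028  0.0003] F [-0.2 -0.3 -4.8] w 0.287 q6 110.0
shift [ 0.0012  0.0005 -0.0619]
turn [ 0.0001  0.0009 -0.0002]
```

>>> apply_moves([
  [[0,0,-0.015,0,0,0,1],[0,0,-0.035,0,0,0,1],[0,0,-0.055,0,0,0,1],[0,0,-0.065,0,0,0,1],[0,0,-0.07,0,0,0,1],[0,0,-0.07,0,0,0,1],[0,0,-0.07,0,0,0,1],[0,0,-0.07,0,0,0,1]],
])

```text
time: 4.92
tool_pos: [0.6203, 0.1129, 0.1776]
tcp_rot: [3.124, -0.329, -0.005]
wrist_force: [0.6, -1.0, -4.7]
width: 0.284
```

```bash
python3 go.py 0.6446 -0.1282 0.17 -102;python3 -c "
from h import *
crop(snap('side','side3'),(225,130,355,290),3.7,'c3')
"
```

```text
t 4.92 pos [0.6203 0.1129 0.1776] yang -102.02 tilt [-0.0028  0.0009] F [ 0.6 -1.  -4.7] w 0.284 q6 110.0
shift [0.074  0.2308 0.0076]
turn [ 0.0003  0.0009 -0.0001]
```

View pics/c3.png

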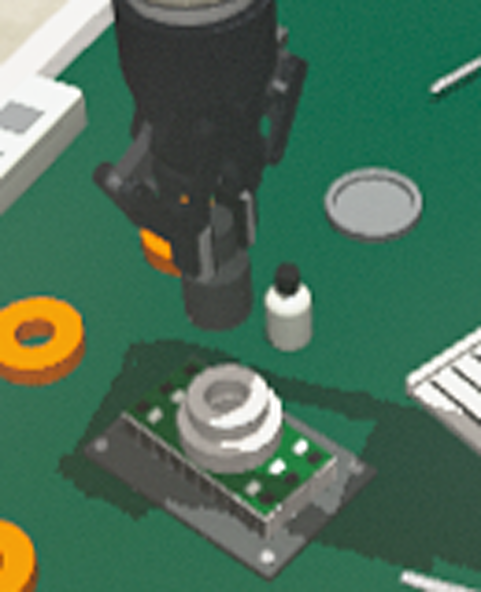

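The weight hangs upright at about (284,210) px, and the rings were left in place. Now carrying it to the rest.

>>> apply_moves([
  [[0.01,0.033,0,0,0,0,1],[0.022,0.07,0,0,0,0,1],[0.034,0.107,0,0,0,0,1],[0.046,0.144,0,0,0,0,1],[0.058,0.181,0,0,0,0,1],[0.068,0.212,0,0,0,0,1],[0.074,0.231,0,0,0,0,1],[0.074,0.231,0,0,0,0,1]],
])

```text
time: 5.63
tool_pos: [0.6453, -0.1332, 0.178]
tcp_rot: [3.122, -0.335, -0.002]
wrist_force: [0.8, 1.0, -3.7]
width: 0.285
```

```bash
python3 go.py 0.6446 -0.1282 0.06 -102
```

```text
t 5.63 pos [ 0.6453 -0.1332  0.178 ] yang -102.26 tilt [-0.001   0.0023] F [ 0.8  1.  -3.7] w 0.285 q6 89.0
shift [-0.0016 -0.005   0.118 ]
turn [ 0.0007  0.0003 -0.0014]
```

>>> apply_moves([
  [[0,0,0,0,0,0,1],[0,0,0.02,0,0,0,1],[0,0,0.045,0,0,0,1],[0,0,0.07,0,0,0,1],[0,0,0.09,0,0,0,1],[0,0,0.105,0,0,0,1],[0,0,0.115,0,0,0,1],[0,0,0.115,0,0,0,1]],
])

```text
time: 6.3
tool_pos: [0.6431, -0.1264, 0.0607]
tcp_rot: [-3.123, 0.327, 0.01]
wrist_force: [-0.1, 0.6, -4.5]
width: 0.284
```

```bash
python3 go.py 0.6446 -0.1282 0.046 -102
```

```text
t 6.3 pos [ 0.6431 -0.1264  0.0607] yang -101.96 tilt [-0.0066 -0.0005] F [-0.1  0.6 -4.5] w 0.284 q6 89.0
shift [0.002  0.0014 0.0147]
turn [-0.0002  0.0021  0.0002]
```

>>> apply_moves([
  [[0.001,0.001,0.003,0,0,0,1],[0.001,0.001,0.006,0,0,0,1],[0.001,0.001,0.009,0,0,0,1],[0.001,0.001,0.012,0,0,0,1],[0.001,0.001,0.014,0,0,0,1],[0.001,0.001,0.014,0,0,0,1],[0.001,0.001,0.014,0,0,0,1],[0.001,0.001,0.014,0,0,0,1]],
])

```text
time: 6.97
tool_pos: [0.6467, -0.1296, 0.0507]
tcp_rot: [3.124, -0.329, 0.001]
wrist_force: [-0.5, 0.2, -4.4]
width: 0.284
```

```bash
python3 go.py 0.6446 -0.1282 0.045 -102; python3 -c "
from h import *
crop(snap('side','side4'),(270,120,390,220),5,'c4')
"
```

```text
t 6.97 pos [ 0.6467 -0.1296  0.0507] yang -102.03 tilt [ 0.0004 -0.    ] F [-0.5  0.2 -4.4] w 0.284 q6 89.0
shift [-0.0023 -0.0009  0.0057]
turn [-0.     -0.0001 -0.0002]
```

View pics/c4.png

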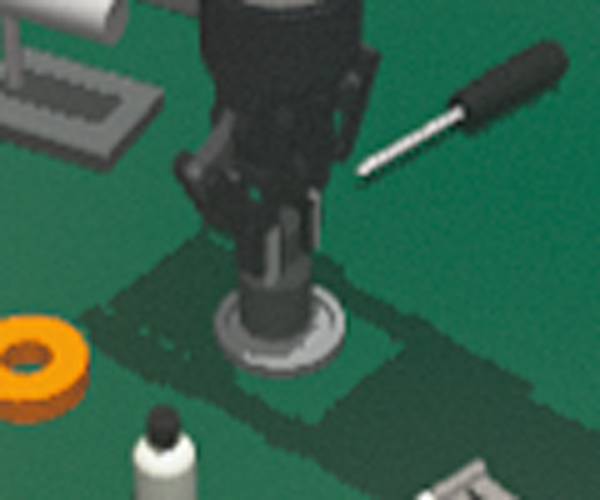

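The weight hangs over the dish floor, centred at about (325,183) px. Lowering it to contact.

>>> apply_moves([
  [[-0.001,-0.0005,0.002,0,0,0,1],[-0.001,-0.0005,0.003,0,0,0,1],[-0.001,-0.0005,0.004,0,0,0,1],[-0.001,-0.0005,0.005,0,0,0,1],[-0.001,-0.0005,0.0055,0,0,0,1],[-0.001,-0.0005,0.0055,0,0,0,1],[-0.001,-0.0005,0.0055,0,0,0,1],[-0.001,-0.0005,0.0055,0,0,0,1]],
])

```text
time: 7.68
tool_pos: [0.6457, -0.1288, 0.045]
tcp_rot: [-3.124, 0.329, -0.0]
wrist_force: [0.1, -0.3, -3.8]
width: 0.284
```

```bash
python3 go.py 0.6446 -0.1282 0.045 -102
```

```text
t 7.68 pos [ 0.6457 -0.1288  0.045 ] yang -102.02 tilt [ 0. -0.] F [ 0.1 -0.3 -3.8] w 0.284 q6 89.0
shift [-0.0012 -0.0003 -0.    ]
turn [-0.     -0.     -0.0001]
```

>>> apply_moves([
  [[-0.001,0,0.0005,0,0,0,1],[-0.001,0,0.001,0,0,0,1],[-0.001,0,0.001,0,0,0,1],[-0.001,0,0.001,0,0,0,0],[-0.001,0,0.001,0,0,0,0],[-0.001,0,0.001,0,0,0,0],[-0.001,0,0.001,0,0,0,0],[-0.001,0,-0.015,0,0,0,0]],
])

```text
time: 8.35
tool_pos: [0.642, -0.1279, 0.0567]
tcp_rot: [-3.124, 0.329, 0.01]
wrist_force: [-1.0, 0.6, 0.1]
width: 0.499
```

>>> apply_moves([
  [[0,0,-0.02,0,0,0,0],[0,0,-0.06,0,0,0,0],[0,0,-0.1,0,0,0,0],[0,0,-0.1,0,0,0,0],[0,0,-0.1,0,0,0,0],[0,0,-0.1,0,0,0,0],[0,0,-0.1,0,0,0,0],[0,0,-0.1,0,0,0,0]],
])

```text
time: 9.02
tool_pos: [0.6432, -0.1282, 0.1576]
tcp_rot: [-3.124, 0.329, 0.006]
wrist_force: [-0.9, 0.6, -0.7]
width: 0.501
```

```bash
python3 go.py 0.6215 0.1125 0.13 -102; python3 -c "
from h import *
snap('top','top5');crop(snap('side','side5'),(230,120,390,280),3.7,'c5')
crop(cv2.imread('pics/top5.png')[:,:,::-1],(230,130,420,240),4,'c5t')
"
```

```text
t 9.02 pos [ 0.6432 -0.1282  0.1576] yang -102.02 tilt [-0.004  -0.0001] F [-0.9  0.6 -0.7] w 0.501 q6 89.0
shift [-0.0712 -0.2309  0.0279]
turn [-0.      0.0013 -0.0001]
```

View pics/c5.png

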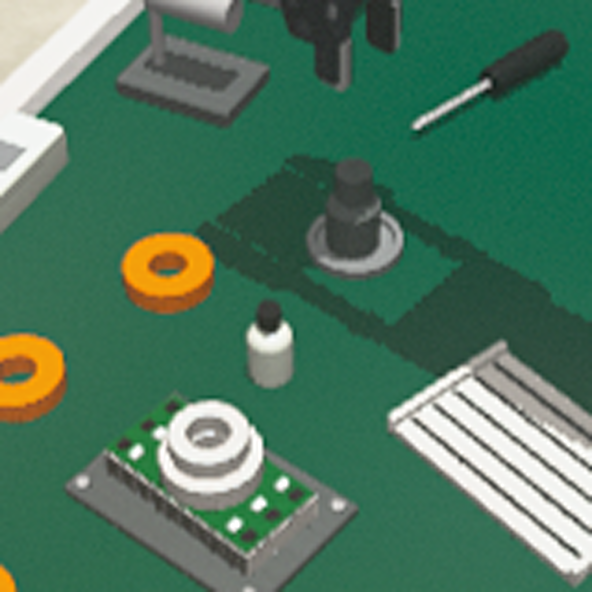

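View pics/c5t.png

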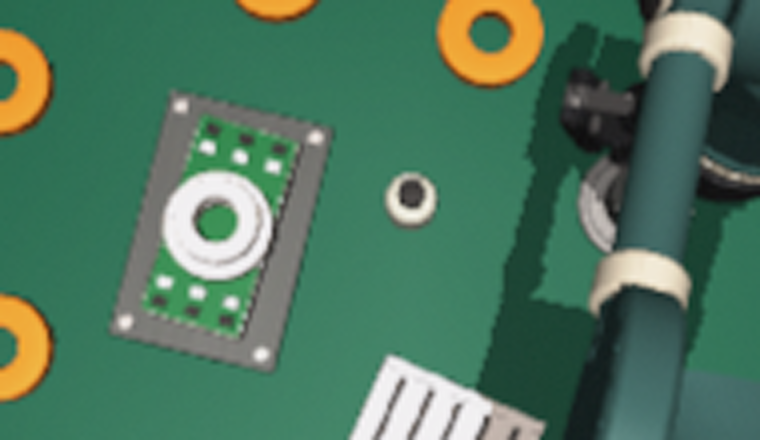

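The weight stands upright in the dish at about (325,183) px. The rings are on the module at about (287,238). Now measuring the rings from both views.

```bash
python3 - <<'E'
from h import *
t=cv2.imread("pics/top5.png")[:,:,::-1]; s=cv2.imread("pics/side5.png")[:,:,::-1]
crop(t,(262,160,306,210),12,"r_t"); crop(s,(262,220,312,265),12,"r_s")
white=lambda h,c:(c.min(2)>130)&(h[...,1]<60)
k=comp(t,(265,165,303,206),white,9); print("outer top fit z.048",np.round(circ(plane("top",k,.048)),4))
# hole: green inside
g=lambda h,c:(h[...,1]>80)
k=comp(t,(276,178,292,193),lambda h,c:(c[...,1]-c[...,0]>40)); print("hole z.064",np.round(circ(plane("top",k,.064)),4), k.mean(0))
E
```

```text
outer top fit z.048 [6.201e-01 1.135e-01 3.130e-02 4.000e-04]
hole z.064 [6.191e-01 1.113e-01 1.000e-02 5.000e-04] [283.96966019 185.41626214]
```

View pics/r_t.png

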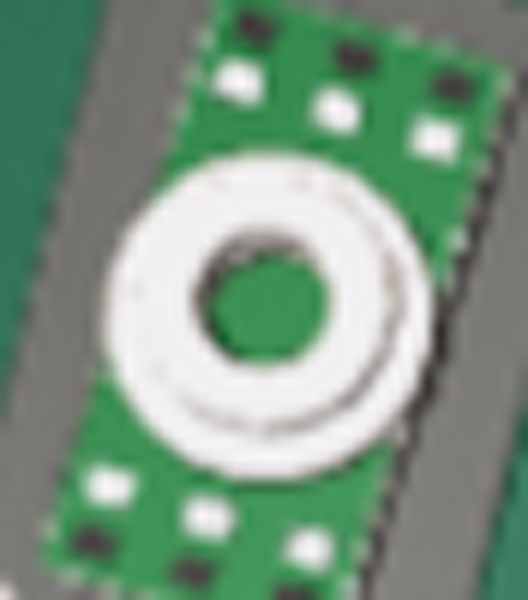

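View pics/r_s.png

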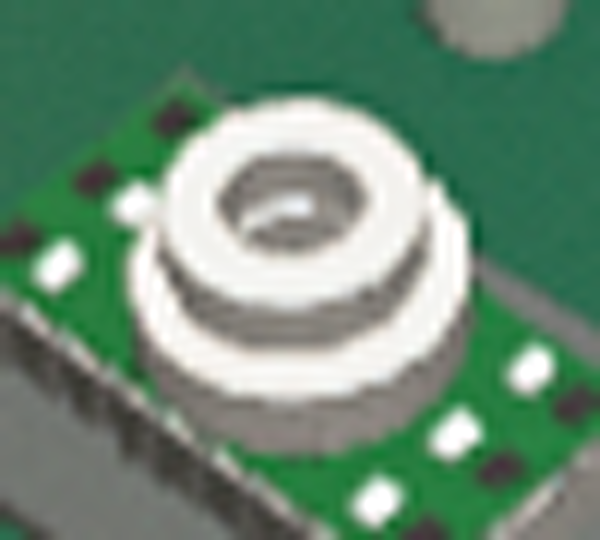

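```bash
python3 - <<'E'
from h import *
print(tri((286.1,236.4),(283.5,184.5)), onz("top",(283.5,184.5),.064),onz("side",(286.1,236.4),.064))
E
python3 go.py 0.6205 0.1135 0.13 -102
```

```text
(array([0.62072044, 0.1121527 , 0.06739681]), np.float64(0.00020315532639845866)) [0.62105944 0.11248982 0.064     ] [0.62246708 0.10968261 0.064     ]
t 9.12 pos [ 0.6435 -0.1283  0.1579] yang -102.02 tilt [-0.0034 -0.0001] F [-0.3 -0.  -0.8] w 0.499 q6 89.0
shift [-0.0728 -0.2317  0.0282]
turn [-0.      0.0011 -0.0001]
```

>>> apply_moves([
  [[-0.01,-0.033,0,0,0,0,-0.4],[-0.023,-0.07,0,0,0,0,-0.4],[-0.035,-0.107,0,0,0,0,-0.4],[-0.047,-0.144,0,0,0,0,-0.4],[-0.059,-0.181,0.01,0,0,0,-0.4],[-0.068,-0.212,0.025,0,0,0,-0.4],[-0.072,-0.231,0.05,0,0,0,-0.4],[-0.072,-0.231,0.06,0,0,0,-0.4]],
])

```text
time: 9.78
tool_pos: [0.6197, 0.1162, 0.0962]
tcp_rot: [-3.125, 0.323, 0.008]
wrist_force: [-0.3, -0.1, -1.2]
width: 0.7
```

>>> apply_moves([
  [[0,0,0.01,0,0,0,-0.4],[0,0,0.02,0,0,0,-0.4],[0,0,0.025,0,0,0,-0.4],[0,0,0.025,0,0,0,-0.4],[0,0,0.025,0,0,0,-0.4],[0,0,0.025,0,0,0,-0.4],[0,0,0.025,0,0,0,-0.4],[0,0,0.025,0,0,0,-0.4]],
])

```text
time: 10.45
tool_pos: [0.6231, 0.1121, 0.076]
tcp_rot: [-3.124, 0.33, -0.003]
wrist_force: [-0.1, 0.0, 0.5]
width: 0.704
```

```bash
python3 go.py 0.621 0.1125 0.0475 -102
```

```text
t 10.45 pos [0.6231 0.1121 0.076 ] yang -102.06 tilt [ 0.0016 -0.0006] F [-0.1  0.   0.5] w 0.704 q6 110.0
shift [-0.0022  0.      0.0285]
turn [-0.0002 -0.0005 -0.0003]
```

>>> apply_moves([
  [[-0.0015,0,0.01,0,0,0,-0.4],[-0.0015,0,0.018,0,0,0,-0.4],[-0.0015,0,0.024,0,0,0,-0.4],[-0.0015,0,0.027,0,0,0,-0.4],[-0.0015,0,0.027,0,0,0,-0.4],[-0.0015,0,0.027,0,0,0,-0.4],[-0.0015,0,0.027,0,0,0,-0.4],[-0.0015,0,0.027,0,0,0,-0.4]],
])

```text
time: 11.12
tool_pos: [0.6213, 0.1128, 0.0483]
tcp_rot: [-3.124, 0.329, -0.001]
wrist_force: [0.2, -0.0, 0.1]
width: 0.7
```

```bash
python3 go.py 0.621 0.1125 0.0475 -102; python3 -c "
from h import *
crop(snap('side','side6'),(250,190,330,270),7,'c6')
"
```

```text
t 11.12 pos [0.6213 0.1128 0.0483] yang -102.02 tilt [ 0.0007 -0.0003] F [ 0.2 -0.   0.1] w 0.7 q6 110.0
shift [-0.0003  0.0003  0.0008]
turn [-0.0001 -0.0002 -0.0001]
```

View pics/c6.png

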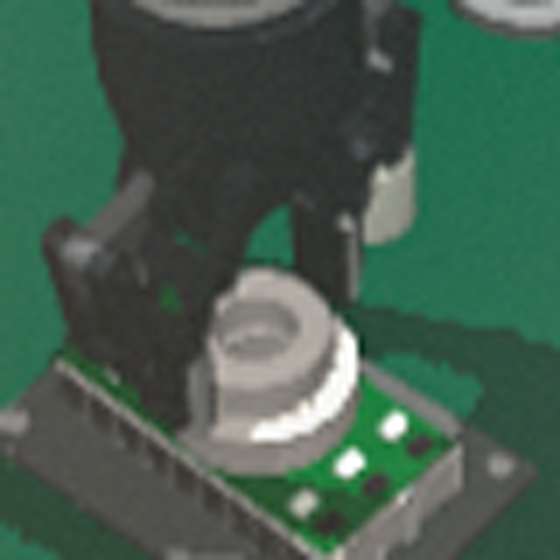

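```bash
python3 - <<'E'
from h import *
for z in (.040,.0475,.0525):
    u=np.array([np.cos(np.radians(78)),np.sin(np.radians(78)),0]); 
    for w in (.030,.038):
        p=proj("side",np.array([.6213,.1128,z])+u*w); print(z,w,((p-[250,190])*7).round(0))
E
```

```text
0.04 0.03 [190. 443.]
0.04 0.038 [172. 459.]
0.0475 0.03 [188. 427.]
0.0475 0.038 [170. 443.]
0.0525 0.03 [187. 417.]
0.0525 0.038 [169. 433.]
```

>>> apply_moves([
  [[0,0,-0.0015,0,0,0,-0.4],[0,0,-0.0015,0,0,0,1],[0,0,-0.0015,0,0,0,1],[0,0,-0.0015,0,0,0,1],[0,0,-0.0015,0,0,0,1],[0,0,-0.0015,0,0,0,1],[0,0,-0.0015,0,0,0,1],[0,0,-0.0015,0,0,0,1]],
], force=30)

```text
time: 11.83
tool_pos: [0.6216, 0.1128, 0.0503]
tcp_rot: [-3.124, 0.329, -0.002]
wrist_force: [-0.1, 0.0, 5.7]
width: 0.539
```

```bash
python3 go.py 0.4195 0.27 0.1 -102
```

```text
t 11.83 pos [0.6216 0.1128 0.0503] yang -102.02 tilt [ 0.0013 -0.0005] F [-0.1  0.   5.7] w 0.539 q6 110.0
shift [-0.2303 -0.1117 -0.05  ]
turn [-0.0001 -0.0004 -0.0001]
```

>>> apply_moves([
  [[0,0,-0.003,0,0,0,1],[0,0,-0.008,0,0,0,1],[0,0,-0.015,0,0,0,1],[0,0,-0.025,0,0,0,1],[0,0,-0.035,0,0,0,1],[0,0,-0.045,0,0,0,1],[0,0,-0.05,0,0,0,1],[0,0,-0.05,0,0,0,1]],
])

```text
time: 12.5
tool_pos: [0.6226, 0.1129, 0.1021]
tcp_rot: [-3.123, 0.329, -0.006]
wrist_force: [0.3, 0.7, -0.7]
width: 0.54
```

```bash
python3 go.py 0.4195 0.27 0.1 -102; python3 -c "
from h import *
crop(snap('side','side7'),(240,170,340,290),5,'c7')
"
```

```text
t 12.5 pos [0.6226 0.1129 0.1021] yang -102.02 tilt [ 0.0039 -0.0015] F [ 0.3  0.7 -0.7] w 0.54 q6 110.0
shift [-0.2313 -0.1113  0.0014]
turn [-0.0005 -0.0013 -0.0001]
```

View pics/c7.png

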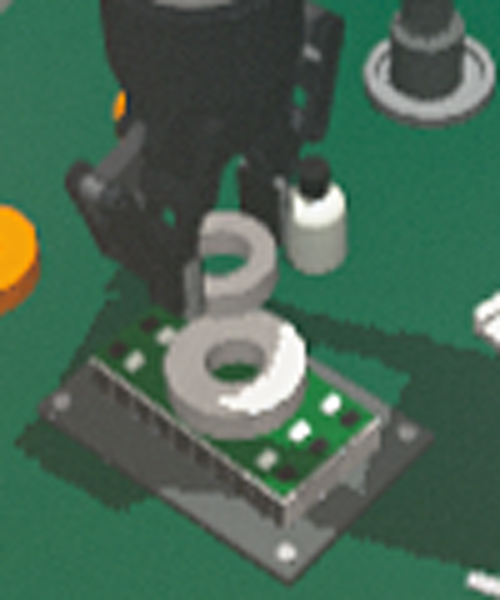

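The small ring is held at about (286,222) px and the big ring stayed on the module. Moving to the mat.

>>> apply_moves([
  [[-0.032,-0.015,0,0,0,0,1],[-0.066,-0.032,0,0,0,0,1],[-0.1,-0.048,0,0,0,0,1],[-0.135,-0.065,0,0,0,0,1],[-0.17,-0.082,0,0,0,0,1],[-0.2,-0.097,0.01,0,0,0,1],[-0.222,-0.107,0.025,0,0,0,1],[-0.231,-0.112,0.045,0,0,0,1]],
])

```text
time: 13.22
tool_pos: [0.4161, 0.2721, 0.0548]
tcp_rot: [-3.123, 0.326, -0.001]
wrist_force: [-0.3, -0.2, -0.6]
width: 0.538
```

>>> apply_moves([
  [[0,0,0.015,0,0,0,1],[0,0,0.027,0,0,0,1],[0,0,0.035,0,0,0,1],[0,0,0.038,0,0,0,1],[0,0,0.038,0,0,0,1],[0,0,0.038,0,0,0,1],[0,0,0.038,0,0,0,1],[0,0,0.038,0,0,0,1]],
])

```text
time: 13.88
tool_pos: [0.4192, 0.2706, 0.0174]
tcp_rot: [-3.123, 0.33, -0.002]
wrist_force: [-0.5, 0.1, -0.8]
width: 0.54
```

```bash
python3 go.py 0.4195 0.27 0.005 -102
```

```text
t 13.88 pos [0.4192 0.2706 0.0174] yang -102.05 tilt [ 0.0013 -0.0012] F [-0.5  0.1 -0.8] w 0.54 q6 132.0
shift [0.0004 0.0006 0.0124]
turn [-0.0004 -0.0004 -0.0003]
```

>>> apply_moves([
  [[0,0,0.004,0,0,0,1],[0,0,0.008,0,0,0,1],[0,0,0.011,0,0,0,1],[0,0,0.0122,0,0,0,1],[0,0,0.0122,0,0,0,1],[0,0,0.0122,0,0,0,1],[0,0,0.0122,0,0,0,1],[0,0,0.0122,0,0,0,1]],
])

```text
time: 14.55
tool_pos: [0.4184, 0.2703, 0.0053]
tcp_rot: [3.124, -0.329, -0.0]
wrist_force: [-4.4, -2.1, 10.9]
width: 0.54
```

```bash
python3 go.py 0.4195 0.27 0.005 -102
```

```text
t 14.55 pos [0.4184 0.2703 0.0053] yang -102.02 tilt [-0.0003  0.0004] F [-4.4 -2.1 10.9] w 0.54 q6 132.0
shift [0.0012 0.0001 0.0003]
turn [ 0.0001  0.0001 -0.0001]
```

>>> apply_moves([
  [[0,0,0,0,0,0,-0.4],[0,0,0,0,0,0,-0.4],[0,0,0,0,0,0,-0.4],[0,0,0,0,0,0,-0.4],[0,0,-0.02,0,0,0,-0.4],[0,0,-0.05,0,0,0,-0.4],[0,0,-0.085,0,0,0,-0.6],[0,0,-0.1,0,0,0,-0.8]],
])

```text
time: 15.22
tool_pos: [0.4202, 0.2715, 0.108]
tcp_rot: [-3.121, 0.329, -0.006]
wrist_force: [1.0, 0.6, 0.2]
width: 0.895
```

```bash
python3 go.py 0.6205 0.1130 0.1 -102; python3 -c "
from h import *
crop(snap('side','side8'),(225,200,385,400),3,'c8')
t=snap('top','top8')
crop(t,(185,140,325,305),3.6,'c8t')
"
```

```text
t 15.22 pos [0.4202 0.2715 0.108 ] yang -102.02 tilt [ 0.0037 -0.0034] F [1.  0.6 0.2] w 0.895 q6 132.0
shift [0.2288 0.1133 0.0085]
turn [-0.0011 -0.0012 -0.0001]
```

View pics/c8.png

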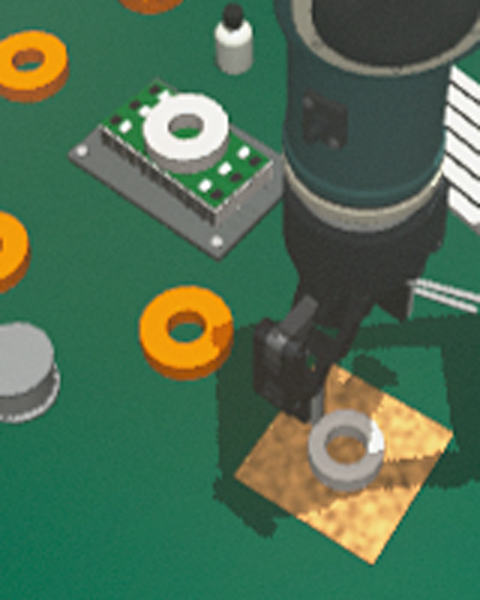

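View pics/c8t.png

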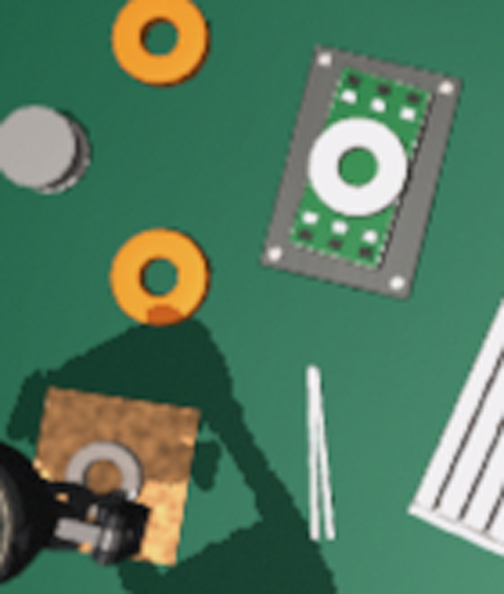

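The small ring lies flat on the mat, at about (340,348) in side and (214,271) in top. The aluminium big ring is alone on the module, at (284,186) in top. Now measuring the big ring and the board.

```bash
python3 - <<'E'
from h import *
t=cv2.imread("pics/top8.png")[:,:,::-1]; s=cv2.imread("pics/side8.png")[:,:,::-1]
white=lambda h,c:(c.min(2)>130)&(h[...,1]<60)
k=comp(t,(265,165,303,206),white,9); print("outer z.048",np.round(circ(plane("top",k,.048)),4))
k=comp(t,(276,178,292,193),lambda h,c:(c[...,1]-c[...,0]>40)); print("hole z.048",np.round(circ(plane("top",k,.048)),4))
k=comp(s,(268,228,305,254),lambda h,c:(c.min(2)>190),9); print("outer side top face",np.round(circ(plane("side",k,.048)),4))
T=lambda u,v:(185+(u+.5)/3.6-.5,140+(v+.5)/3.6-.5)
c=[(344,68),(431,92),(379,269),(292,243)]
B=np.array([onz("top",T(*p),.030)[:2] for p in c])*1000; print(B.mean(0),[np.degrees(np.arctan2(*(B[a]-B[b])[::-1])).round(1) for a,b in((0,3),(1,2),(0,1),(3,2))])
E
```

```text
outer z.048 [6.201e-01 1.135e-01 3.130e-02 5.000e-04]
hole z.048 [6.196e-01 1.127e-01 1.120e-02 4.000e-04]
outer side top face [0.6231 0.1103 0.0308 0.0015]
[621.62529323 112.46645517] [np.float64(-14.1), np.float64(-14.2), np.float64(76.1), np.float64(75.1)]
```

>>> apply_moves([
  [[0.032,0.016,0,0,0,0.011,-0.88],[0.066,0.033,0,0,0,0.011,-0.88],[0.1,0.05,0,0,0,0.011,-0.88],[0.135,0.067,0,0,0,0.011,-0.88],[0.17,0.084,0,0,0,0.011,-0.88],[0.2,0.099,0,0,0,0.011,-0.88],[0.222,0.11,0,0,0,0.011,-0.88],[0.229,0.1135,0.02,0,0,0.011,-0.88]],
])

```text
time: 15.98
tool_pos: [0.6245, 0.1092, 0.0867]
tcp_rot: [-3.117, 0.387, -0.012]
wrist_force: [1.7, 0.2, 0.2]
width: 0.939
```

>>> apply_moves([
  [[0,0,0.01,0,0,0,-0.88],[0,0,0.022,0,0,0,-0.88],[0,0,0.032,0,0,0,-0.88],[0,0,0.035,0,0,0,-0.88],[0,0,0.035,0,0,0,-0.88],[0,0,0.035,0,0,0,-0.88],[0,0,0.035,0,0,0,-0.88],[0,0,0.035,0,0,0,-0.88]],
])

```text
time: 16.65
tool_pos: [0.6193, 0.1121, 0.0505]
tcp_rot: [-3.118, 0.382, -0.003]
wrist_force: [0.0, 0.9, 0.2]
width: 0.945
```

```bash
python3 go.py 0.6203 0.1130 0.029 -104
```

```text
t 16.65 pos [0.6193 0.1121 0.0505] yang -103.97 tilt [ 0.0019 -0.0008] F [0.  0.9 0.2] w 0.945 q6 112.0
shift [ 0.0007 -0.0011  0.0215]
turn [-0.0002 -0.0006  0.0002]
```

>>> apply_moves([
  [[0.0003,-0.0008,0.008,0,0,0,-0.88],[0.0003,-0.0008,0.015,0,0,0,-0.88],[0.0003,-0.0008,0.019,0,0,0,-0.88],[0.0003,-0.0008,0.021,0,0,0,-0.88],[0.0003,-0.0008,0.021,0,0,0,-0.88],[0.0003,-0.0008,0.021,0,0,0,-0.88],[0.0003,-0.0008,0.021,0,0,0,-0.88],[0.0003,-0.0008,0.021,0,0,0,-0.88]],
])

```text
time: 17.32
tool_pos: [0.6194, 0.1123, 0.0286]
tcp_rot: [-3.118, 0.383, -0.001]
wrist_force: [0.0, 0.3, 0.2]
width: 0.941
```

```bash
python3 go.py 0.6203 0.1130 0.029 -104; python3 -c "
from h import *
crop(snap('side','side9'),(240,190,340,290),6,'c9')
"
```

```text
t 17.32 pos [0.6194 0.1123 0.0286] yang -104.01 tilt [ 0.0005 -0.0002] F [0.  0.3 0.2] w 0.941 q6 112.0
shift [ 0.0007 -0.0009 -0.0004]
turn [-0.0001 -0.0002 -0.    ]
```

View pics/c9.png

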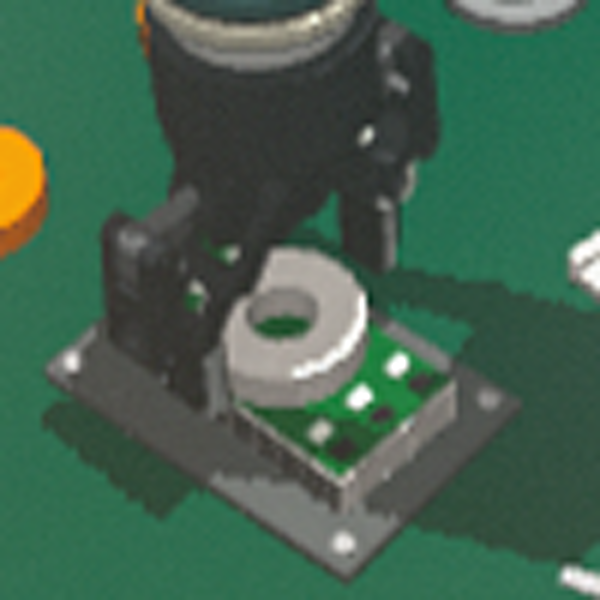

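The fingers straddle the big ring along the module's width. Closing.

>>> apply_moves([
  [[0,-0.0007,-0.0005,0,0,0,1],[0,-0.0007,-0.0005,0,0,0,1],[0,-0.0007,-0.0005,0,0,0,1],[0,-0.0007,-0.0005,0,0,0,1],[0,-0.0007,-0.0005,0,0,0,1],[0,-0.0007,-0.0005,0,0,0,1],[0,-0.0007,-0.002,0,0,0,1],[0,-0.0007,-0.005,0,0,0,1]],
], force=30)

```text
time: 18.03
tool_pos: [0.6182, 0.1128, 0.0323]
tcp_rot: [3.118, -0.383, -0.003]
wrist_force: [0.4, 0.3, -1.5]
width: 0.701
```

>>> apply_moves([
  [[0,0,-0.01,0,0,0,1],[0,0,-0.025,0,0,0,1],[0,0,-0.045,0,0,0,1],[0,0,-0.065,0,0,0,1],[0,0,-0.08,0,0,0,1],[0,0,-0.085,0,0,0,1],[0,0,-0.085,0,0,0,1],[0,0,-0.085,0,0,0,1]],
])

```text
time: 18.7
tool_pos: [0.619, 0.113, 0.1181]
tcp_rot: [3.118, -0.383, -0.0]
wrist_force: [-0.3, 0.8, -1.7]
width: 0.7
```

```bash
python3 go.py 0.4546 -0.2478 0.12 -104; python3 -c "
from h import *
crop(snap('side','side10'),(240,150,340,290),4.2,'c10')
"
```

```text
t 18.7 pos [0.619  0.113  0.1181] yang -104.0 tilt [-0.0002  0.0001] F [-0.3  0.8 -1.7] w 0.7 q6 112.0
shift [-0.0722  0.3898 -0.0019]
turn [ 0.      0.0001 -0.    ]
```

View pics/c10.png

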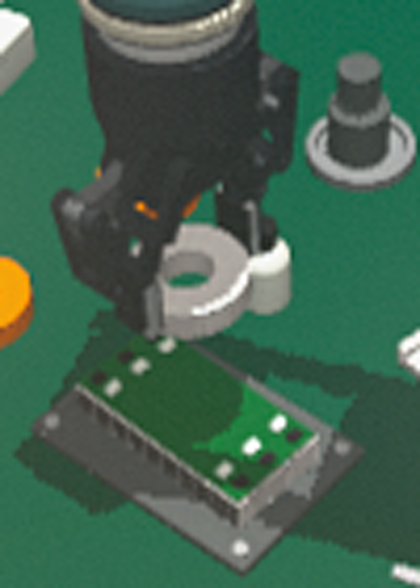

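>>> apply_moves([
  [[-0.005,0.03,0,0,0,0,1],[-0.013,0.07,0,0,0,0,1],[-0.02,0.11,0,0,0,0,1],[-0.028,0.15,0,0,0,0,1],[-0.035,0.19,0,0,0,0,1],[-0.043,0.23,0,0,0,0,1],[-0.05,0.27,0,0,0,0,1],[-0.057,0.31,0,0,0,0,1]],
])

```text
time: 19.42
tool_pos: [0.4866, -0.1749, 0.1166]
tcp_rot: [-3.117, 0.382, 0.004]
wrist_force: [0.8, -0.6, -1.0]
width: 0.699
```

>>> apply_moves([
  [[-0.008,0.04,0,0,0,0,1],[-0.013,0.067,0,0,0,0,1],[-0.016,0.08,0,0,0,0,1],[-0.016,0.08,0,0,0,0,1],[-0.016,0.08,0,0,0,0,1],[-0.016,0.08,0,0,0,0,1],[-0.016,0.08,0,0,0,0,1],[-0.016,0.08,0,0,0,0,1]],
])

```text
time: 20.08
tool_pos: [0.4544, -0.2466, 0.1179]
tcp_rot: [-3.118, 0.38, 0.001]
wrist_force: [0.4, 0.0, -0.8]
width: 0.701
```

```bash
python3 go.py 0.4536 -0.2478 0.07 -104; python3 -c "
from h import *
crop(snap('side','side11'),(360,80,460,210),5,'c11')
crop(snap('top','top11'),(390,215,490,310),6,'c11t')
"
```

```text
t 20.08 pos [ 0.4544 -0.2466  0.1179] yang -103.91 tilt [-0.0006 -0.0004] F [ 0.4  0.  -0.8] w 0.701 q6 73.0
shift [-0.0005  0.0014  0.0479]
turn [-0.0001  0.0002  0.0005]
```

View pics/c11.png

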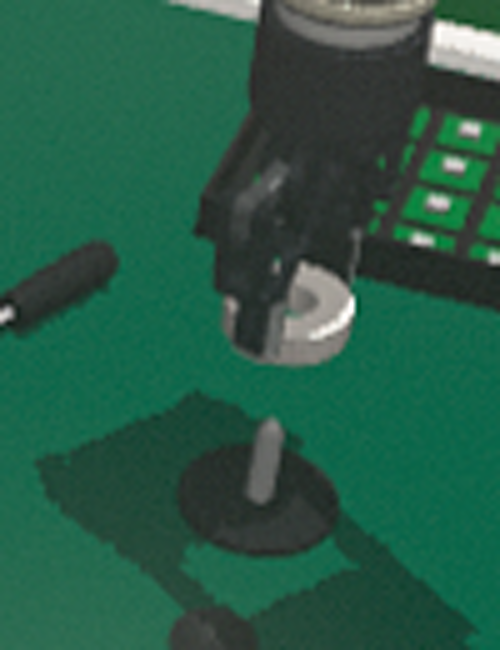

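View pics/c11t.png

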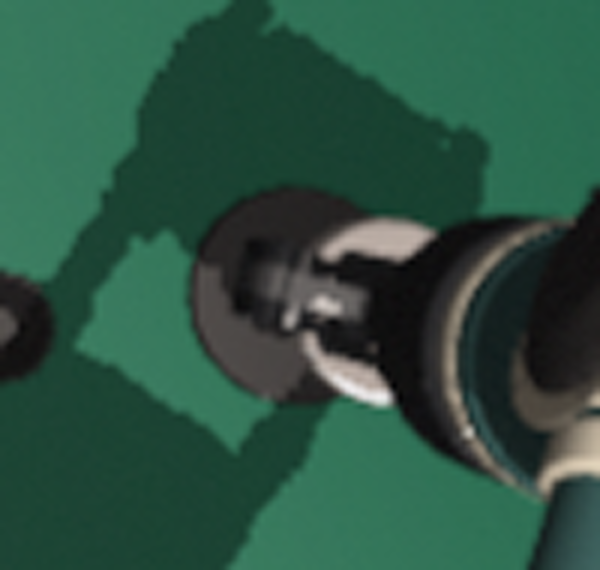

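```bash
python3 - <<'E'
from h import *
p=proj("side",[.4555,-.247,.128]);print(((p-[360,80])*5).round(0))
p=proj("side",[.4546,-.2478,.056]);print(((p-[360,80])*5).round(0), "obs 268,422")
t=cv2.imread("pics/side11.png")[:,:,::-1]
E
```

```text
[288. 314.]
[269. 428.] obs 268,422
```

The projected ring centre (288,314) matches the observed (289,313), and the post matches too. Going down over the post.

>>> apply_moves([
  [[-0.0003,0.001,0.01,0,0,0,1],[-0.0003,0.001,0.025,0,0,0,1],[-0.0003,0.001,0.04,0,0,0,1],[-0.0003,0.001,0.048,0,0,0,1],[-0.0003,0.001,0.048,0,0,0,1],[-0.0003,0.001,0.048,0,0,0,1],[-0.0003,0.001,0.048,0,0,0,1],[-0.0003,0.001,0.048,0,0,0,1]],
])

```text
time: 20.85
tool_pos: [0.4544, -0.2491, 0.0712]
tcp_rot: [3.117, -0.383, 0.003]
wrist_force: [0.2, -0.2, -1.4]
width: 0.701
```

```bash
python3 go.py 0.4536 -0.2478 0.025 -104; python3 -c "
from h import *
crop(snap('side','side12'),(360,80,460,210),5,'c12')
"
```

```text
t 20.85 pos [ 0.4544 -0.2491  0.0712] yang -104.0 tilt [0.0018 0.0006] F [ 0.2 -0.2 -1.4] w 0.701 q6 73.0
shift [-0.0011 -0.0011  0.0462]
turn [ 0.0002 -0.0006  0.    ]
```

View pics/c12.png

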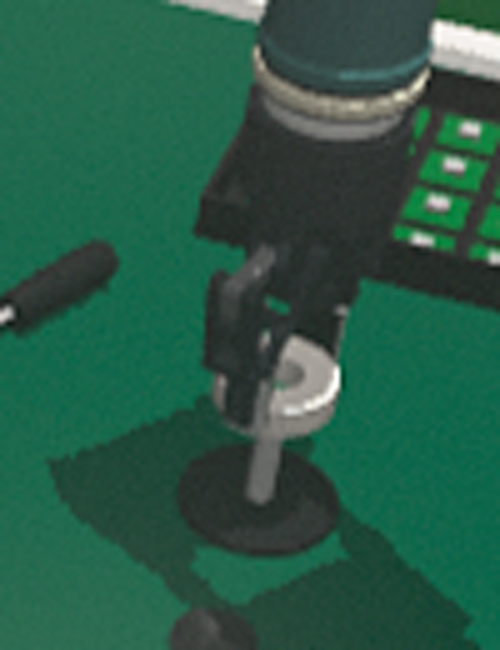

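>>> apply_moves([
  [[-0.0005,0,0.006,0,0,0,1],[-0.0005,0,0.012,0,0,0,1],[-0.0005,0,0.018,0,0,0,1],[-0.0005,0,0.024,0,0,0,1],[-0.0005,0,0.03,0,0,0,1],[-0.0005,0,0.036,0,0,0,1],[-0.0005,0,0.042,0,0,0,1],[-0.0005,0,0.042,0,0,0,1]],
])

```text
time: 21.57
tool_pos: [0.4519, -0.2478, 0.0265]
tcp_rot: [-3.117, 0.383, 0.004]
wrist_force: [0.8, 1.2, -1.0]
width: 0.703
```

```bash
python3 go.py 0.4536 -0.2478 0.0075 -104; python3 -c "
from h import *
crop(snap('side','side13'),(360,80,460,210),5,'c13')
"
```

```text
t 21.57 pos [ 0.4519 -0.2478  0.0265] yang -104.0 tilt [-0.0028 -0.0009] F [ 0.8  1.2 -1. ] w 0.703 q6 72.0
shift [ 0.0017 -0.0004  0.019 ]
turn [-0.0003  0.0009 -0.    ]
```

View pics/c13.png

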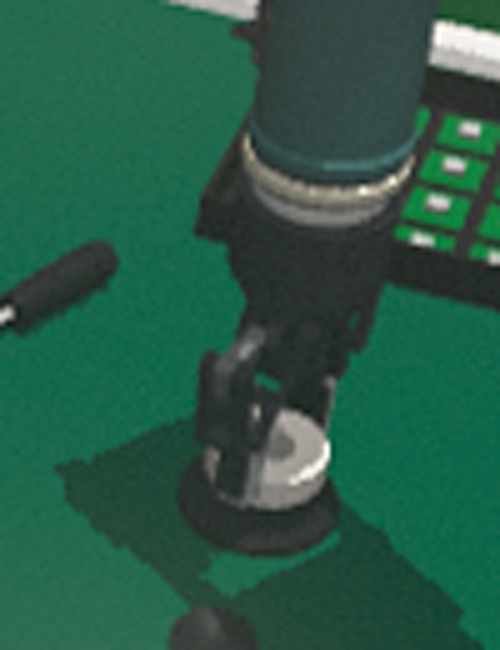

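The ring is threaded on the post without contact. Lowering it to the foot.

>>> apply_moves([
  [[0.0005,0,0.005,0,0,0,1],[0.0005,0,0.01,0,0,0,1],[0.0005,0,0.014,0,0,0,1],[0.0005,0,0.017,0,0,0,1],[0.0005,0,0.018,0,0,0,1],[0.0005,0,0.018,0,0,0,1],[0.0005,0,0.018,0,0,0,1],[0.0005,0,0.018,0,0,0,1]],
])

```text
time: 22.28
tool_pos: [0.4538, -0.2488, 0.0105]
tcp_rot: [3.118, -0.383, 0.001]
wrist_force: [-0.4, -0.3, -1.0]
width: 0.704
```

```bash
python3 go.py 0.4536 -0.2478 0.0075 -104
```

```text
t 22.28 pos [ 0.4538 -0.2488  0.0105] yang -104.0 tilt [0.0004 0.0001] F [-0.4 -0.3 -1. ] w 0.704 q6 73.0
shift [-0.0004 -0.0009  0.003 ]
turn [ 0.     -0.0001 -0.    ]
```

>>> apply_moves([
  [[0,-0.0005,0.001,0,0,0,1],[0,-0.0005,0.002,0,0,0,1],[0,-0.0005,0.003,0,0,0,1],[0,-0.0005,0.003,0,0,0,1],[0,-0.0005,0.003,0,0,0,1],[0,-0.0005,0.003,0,0,0,1],[0,-0.0005,0.003,0,0,0,1],[0,-0.0005,0.003,0,0,0,1]],
])

```text
time: 22.95
tool_pos: [0.4539, -0.2482, 0.0076]
tcp_rot: [3.118, -0.383, 0.001]
wrist_force: [-1.4, 1.3, 3.8]
width: 0.705
```

```bash
python3 go.py 0.4536 -0.2478 0.0075 -104
```

```text
t 22.95 pos [ 0.4539 -0.2482  0.0076] yang -104.01 tilt [0.0003 0.    ] F [-1.4  1.3  3.8] w 0.705 q6 73.0
shift [-0.0004 -0.0003  0.0001]
turn [ 0.     -0.0001 -0.    ]
```

Contact with the foot (+3.8 N). Releasing and retreating, then returning to the mat for the small ring.

>>> apply_moves([
  [[0,0,0,0,0,0,-0.88],[0,0,0,0,0,0,-0.88],[0,0,0,0,0,0,-0.88],[0,0,0,0,0,0,-0.88],[0,0,-0.025,0,0,0,-0.88],[0,0,-0.06,0,0,0,-0.88],[0,0,-0.095,0,0,0,-0.88],[0,0,-0.12,0,0,0,-0.88]],
])

```text
time: 23.62
tool_pos: [0.4545, -0.2487, 0.1299]
tcp_rot: [3.117, -0.383, 0.004]
wrist_force: [0.8, 0.6, 0.5]
width: 0.936
```

```bash
python3 go.py 0.4195 0.27 0.12 -104; python3 -c "
from h import *
crop(snap('side','side14'),(360,80,460,210),5,'c14')
"
```

```text
t 23.62 pos [ 0.4545 -0.2487  0.1299] yang -104.0 tilt [0.0024 0.0008] F [0.8 0.6 0.5] w 0.936 q6 73.0
shift [-0.1595 -0.4948  0.0092]
turn [ 0.0002 -0.0007 -0.    ]
```

View pics/c14.png

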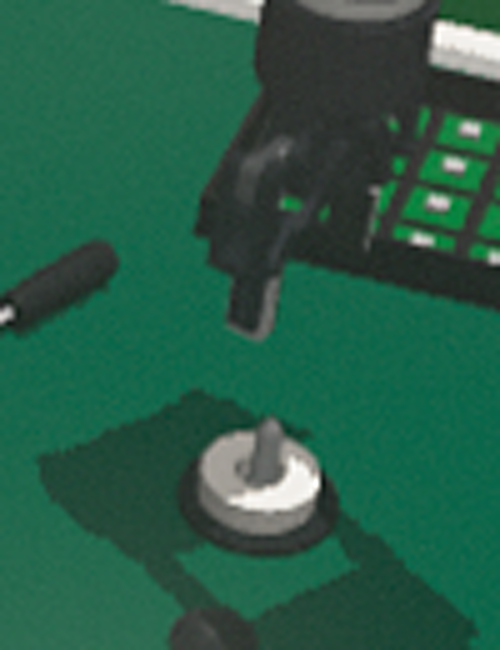

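The big ring sits flat on the spindle foot, with the post through it at (413,172) px. Measuring the small ring on the mat.

```bash
python3 - <<'E'
from h import *
t=snap("top","top15"); crop(t,(185,235,245,305),8,"c15t"); s=snap("side","side15"); crop(s,(300,310,380,395),6,"c15s")
for n,b,i in(("top",(195,250,236,292),t),("side",(318,328,362,368),s)):
    k=comp(i,b,lambda h,c:(h[...,1]<60)&(c.max(2)>110),7); print(n,np.round(circ(plane(n,k,.019 if n=="side" else .017)),4))
E
```

```text
top [4.185e-01 2.713e-01 2.390e-02 4.000e-04]
side [0.4192 0.2712 0.0248 0.0012]
```

View pics/c15t.png

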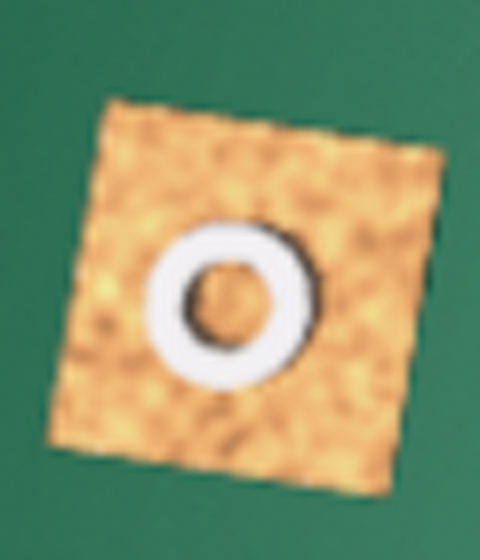

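>>> apply_moves([
  [[-0.01,-0.033,0,0,0,0,-0.4],[-0.023,-0.071,0,0,0,0,-0.4],[-0.036,-0.11,0,0,0,0,-0.4],[-0.048,-0.149,0,0,0,0,-0.4],[-0.061,-0.188,0,0,0,0,-0.4],[-0.074,-0.227,0,0,0,0,-0.4],[-0.086,-0.266,0,0,0,0,-0.4],[-0.098,-0.305,0,0,0,0,-0.4]],
])

```text
time: 24.43
tool_pos: [0.4304, 0.0731, 0.1255]
tcp_rot: [3.117, -0.383, -0.004]
wrist_force: [1.1, -0.4, 0.1]
width: 0.7
```

```bash
python3 go.py 0.4185 0.27 0.05 -104
```

```text
t 24.43 pos [0.4304 0.0731 0.1255] yang -104.02 tilt [-0.0026  0.001 ] F [ 1.1 -0.4  0.1] w 0.7 q6 110.0
shift [-0.059  -0.1882  0.0754]
turn [ 0.0003  0.0008 -0.0001]
```

>>> apply_moves([
  [[-0.011,-0.036,0,0,0,0,-0.4],[-0.023,-0.074,0,0,0,0,-0.4],[-0.036,-0.112,0,0,0,0,-0.4],[-0.047,-0.15,0.02,0,0,0,-0.4],[-0.055,-0.175,0.04,0,0,0,-0.4],[-0.059,-0.188,0.06,0,0,0,-0.4],[-0.059,-0.188,0.075,0,0,0,-0.4],[-0.059,-0.188,0.075,0,0,0,-0.4]],
])

```text
time: 25.1
tool_pos: [0.4161, 0.2669, 0.047]
tcp_rot: [3.112, -0.379, -0.013]
wrist_force: [-0.4, -0.4, -1.2]
width: 0.7
```

>>> apply_moves([
  [[0,0,0.01,0,0,0,-0.4],[0,0,0.022,0,0,0,-0.4],[0,0,0.03,0,0,0,-0.4],[0,0,0.035,0,0,0,-0.4],[0,0,0.035,0,0,0,-0.4],[0,0,0.035,0,0,0,-0.4],[0,0,0.035,0,0,0,-0.4],[0,0,0.035,0,0,0,-0.4]],
])

```text
time: 25.77
tool_pos: [0.4213, 0.2684, 0.018]
tcp_rot: [-3.117, 0.383, -0.002]
wrist_force: [-0.0, 0.0, 0.2]
width: 0.705
```

```bash
python3 go.py 0.4187 0.2705 0.006 -104
```

```text
t 25.77 pos [0.4213 0.2684 0.018 ] yang -104.02 tilt [ 0.0011 -0.0011] F [-0.   0.   0.2] w 0.705 q6 134.0
shift [-0.0031 -0.0014  0.012 ]
turn [-0.0004 -0.0004 -0.0001]
```

>>> apply_moves([
  [[-0.0025,-0.0015,0.004,0,0,0,-0.4],[-0.0025,-0.0015,0.008,0,0,0,-0.4],[-0.0025,-0.0015,0.011,0,0,0,-0.4],[-0.0025,-0.0015,0.0115,0,0,0,-0.4],[-0.0025,-0.0015,0.0115,0,0,0,-0.4],[-0.0025,-0.0015,0.0115,0,0,0,-0.4],[-0.0025,-0.0015,0.0115,0,0,0,-0.4],[-0.0025,-0.0015,0.0115,0,0,0,-0.4]],
])

```text
time: 26.43
tool_pos: [0.4187, 0.2703, 0.0059]
tcp_rot: [-3.118, 0.383, -0.0]
wrist_force: [0.8, 0.9, -0.6]
width: 0.701
```

```bash
python3 go.py 0.4187 0.2705 0.006 -104
```

```text
t 26.43 pos [0.4187 0.2703 0.0059] yang -104.0 tilt [ 0.0002 -0.0002] F [ 0.8  0.9 -0.6] w 0.701 q6 134.0
shift [-0.0001 -0.0002 -0.0001]
turn [-0.0001 -0.     -0.    ]
```

>>> apply_moves([
  [[0,0,0,0,0,0,1],[0,0,0,0,0,0,1],[0,0,0,0,0,0,1],[0,0,0,0,0,0,1],[0,0,0,0,0,0,1],[0,0,0,0,0,0,1],[0,0,0,0,0,0,1],[0,0,0,0,0,0,1]],
], force=30)

```text
time: 27.1
tool_pos: [0.419, 0.2704, 0.0062]
tcp_rot: [-3.118, 0.383, -0.001]
wrist_force: [-0.2, -1.5, 4.9]
width: 0.538
```

```bash
python3 go.py 0.4537 -0.2482 0.12 -104
```

```text
t 27.1 pos [0.419  0.2704 0.0062] yang -104.01 tilt [ 0.0005 -0.0005] F [-0.2 -1.5  4.9] w 0.538 q6 134.0
shift [ 0.1593  0.4948 -0.114 ]
turn [-0.0002 -0.0002 -0.    ]
```

>>> apply_moves([
  [[0,0,-0.01,0,0,0,1],[0,0,-0.03,0,0,0,1],[0,0,-0.06,0,0,0,1],[0,0,-0.095,0,0,0,1],[0,0,-0.115,0,0,0,1],[0,0,-0.115,0,0,0,1],[0,0,-0.115,0,0,0,1],[0,0,-0.115,0,0,0,1]],
])

```text
time: 27.77
tool_pos: [0.4177, 0.2697, 0.1199]
tcp_rot: [3.117, -0.383, -0.002]
wrist_force: [0.1, -0.6, -1.2]
width: 0.539
```

```bash
python3 go.py 0.4537 -0.2482 0.12 -104
```

```text
t 27.77 pos [0.4177 0.2697 0.1199] yang -104.01 tilt [-0.0012  0.0011] F [ 0.1 -0.6 -1.2] w 0.539 q6 134.0
shift [1.603e-01 4.938e-01 3.000e-04]
turn [ 0.0004  0.0004 -0.    ]
```

>>> apply_moves([
  [[0.01,0.03,0,0,0,0,1],[0.022,0.068,0,0,0,0,1],[0.034,0.106,0,0,0,0,1],[0.047,0.144,0,0,0,0,1],[0.06,0.182,0,0,0,0,1],[0.072,0.22,0,0,0,0,1],[0.084,0.258,0,0,0,0,1],[0.096,0.296,0,0,0,0,1]],
])

```text
time: 28.43
tool_pos: [0.4379, -0.0417, 0.1186]
tcp_rot: [-3.118, 0.383, 0.006]
wrist_force: [0.6, 0.9, -0.7]
width: 0.534
```

>>> apply_moves([
  [[0.012,0.037,0,0,0,0,1],[0.025,0.075,0,0,0,0,1],[0.037,0.113,0,0,0,0,1],[0.049,0.15,0,0,0,0,1],[0.06,0.182,0,0,0,0,1],[0.065,0.1975,0,0,0,0,1],[0.065,0.1975,0,0,0,0,1],[0.065,0.1975,0,0,0,0,1]],
])

```text
time: 29.1
tool_pos: [0.4537, -0.2474, 0.1185]
tcp_rot: [-3.115, 0.386, 0.007]
wrist_force: [-0.2, 0.3, 0.2]
width: 0.535
```

```bash
python3 go.py 0.4546 -0.2478 0.07 -104
```

```text
t 29.1 pos [ 0.4537 -0.2474  0.1185] yang -104.14 tilt [-0.0044 -0.0017] F [-0.2  0.3  0.2] w 0.535 q6 73.0
shift [0.0012 0.0003 0.0485]
turn [-0.0006  0.0014 -0.0008]
```

>>> apply_moves([
  [[0.0005,0.0002,0.01,0,0,0,1],[0.0005,0.0002,0.025,0,0,0,1],[0.0005,0.0002,0.04,0,0,0,1],[0.0005,0.0002,0.046,0,0,0,1],[0.0005,0.0002,0.046,0,0,0,1],[0.0005,0.0002,0.046,0,0,0,1],[0.0005,0.0002,0.046,0,0,0,1],[0.0005,0.0002,0.046,0,0,0,1]],
])

```text
time: 29.77
tool_pos: [0.4566, -0.248, 0.0757]
tcp_rot: [3.118, -0.382, 0.002]
wrist_force: [-0.1, -0.5, -0.7]
width: 0.538
```

```bash
python3 go.py 0.4546 -0.2478 0.03 -104; python3 -c "
from h import *
crop(snap('side','side16'),(360,80,460,210),5,'c16')
p=proj('side',[.4546,-.2478,.072+.0048+.008-.0032]);print(((p-[360,80])*5).round(0))
"
```

```text
t 29.77 pos [ 0.4566 -0.248   0.0757] yang -103.97 tilt [0.0016 0.0005] F [-0.1 -0.5 -0.7] w 0.538 q6 73.0
shift [-0.002   0.0003  0.0457]
turn [ 0.0002 -0.0005  0.0001]
[276. 388.]
```

View pics/c16.png

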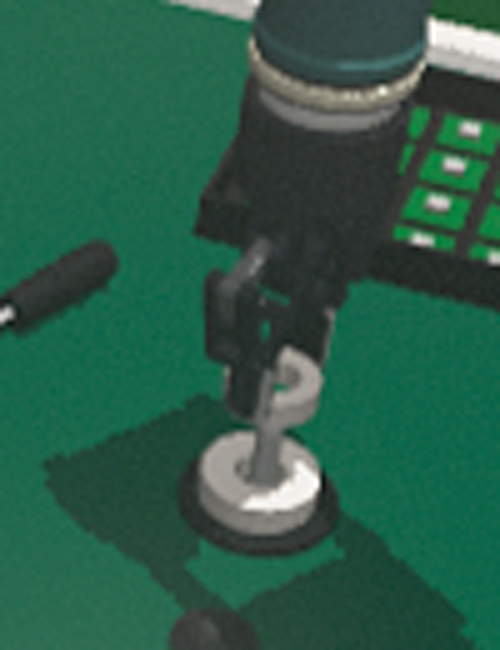

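The ring is centred above the post, at about (274,388) in the crop with (276,388) predicted. Going down.

>>> apply_moves([
  [[-0.001,0,0.007,0,0,0,1],[-0.001,0,0.014,0,0,0,1],[-0.001,0,0.021,0,0,0,1],[-0.001,0,0.028,0,0,0,1],[-0.001,0,0.034,0,0,0,1],[-0.001,0,0.039,0,0,0,1],[-0.001,0,0.041,0,0,0,1],[-0.001,0,0.041,0,0,0,1]],
])

```text
time: 30.48
tool_pos: [0.4543, -0.2473, 0.0328]
tcp_rot: [-3.117, 0.383, 0.002]
wrist_force: [-0.9, -0.1, -0.4]
width: 0.531
```

```bash
python3 go.py 0.4546 -0.2478 0.0295 -104
```

```text
t 30.48 pos [ 0.4543 -0.2473  0.0328] yang -104.01 tilt [-0.0016 -0.0005] F [-0.9 -0.1 -0.4] w 0.531 q6 73.0
shift [0.0005 0.0004 0.0033]
turn [-0.0002  0.0005 -0.    ]
```

>>> apply_moves([
  [[0,0,0.001,0,0,0,1],[0,0,0.002,0,0,0,1],[0,0,0.003,0,0,0,1],[0,0,0.0035,0,0,0,1],[0,0,0.0035,0,0,0,1],[0,0,0.0035,0,0,0,1],[0,0,0.0035,0,0,0,1],[0,0,0.0035,0,0,0,1]],
])

```text
time: 31.15
tool_pos: [0.4549, -0.2476, 0.0304]
tcp_rot: [3.118, -0.383, 0.0]
wrist_force: [0.2, 0.2, -0.6]
width: 0.537
```

```bash
python3 go.py 0.4546 -0.2478 0.0295 -104
```

```text
t 31.15 pos [ 0.4549 -0.2476  0.0304] yang -104.0 tilt [0.0002 0.    ] F [ 0.2  0.2 -0.6] w 0.537 q6 73.0
shift [-0.0003  0.0002  0.0009]
turn [ 0.     -0.0001 -0.    ]
```

>>> apply_moves([
  [[0,0,0.001,0,0,0,1],[0,0,0.0013,0,0,0,1],[0,0,0.0013,0,0,0,1],[0,0,0.0013,0,0,0,-0.4],[0,0,0.0013,0,0,0,-0.4],[0,0,0.0013,0,0,0,-0.4],[0,0,0.0013,0,0,0,-0.4],[0,0,-0.02,0,0,0,-0.4]],
])

```text
time: 31.82
tool_pos: [0.4515, -0.2456, 0.0466]
tcp_rot: [-3.115, 0.383, 0.012]
wrist_force: [0.6, 0.5, -0.5]
width: 0.7
```

>>> apply_moves([
  [[0,0,-0.03,0,0,0,-0.6],[0,0,-0.065,0,0,0,-0.88],[0,0,-0.09,0,0,0,-0.88],[0,0,-0.09,0,0,0,-0.88],[0,0,-0.09,0,0,0,-0.88],[0,0,-0.09,0,0,0,-0.88],[0,0,-0.09,0,0,0,-0.88],[0,0,-0.09,0,0,0,-0.88]],
])

```text
time: 32.48
tool_pos: [0.4536, -0.2469, 0.1383]
tcp_rot: [-3.117, 0.383, 0.005]
wrist_force: [0.4, 0.2, -0.2]
width: 0.941
```

```bash
python3 go.py 0.6216 0.1124 0.12 -104; python3 -c "
from h import *
crop(snap('side','side17'),(360,80,460,210),5,'c17')
t=snap('top','top17'); crop(t,(250,140,320,235),6,'c17t'); crop(t,(290,160,470,305),4,'c17u')
"
```

```text
t 32.48 pos [ 0.4536 -0.2469  0.1383] yang -104.0 tilt [-0.0034 -0.001 ] F [ 0.4  0.2 -0.2] w 0.941 q6 73.0
shift [ 0.0761 -0.3892  0.0185]
turn [-0.0003  0.0011 -0.    ]
```

View pics/c17.png

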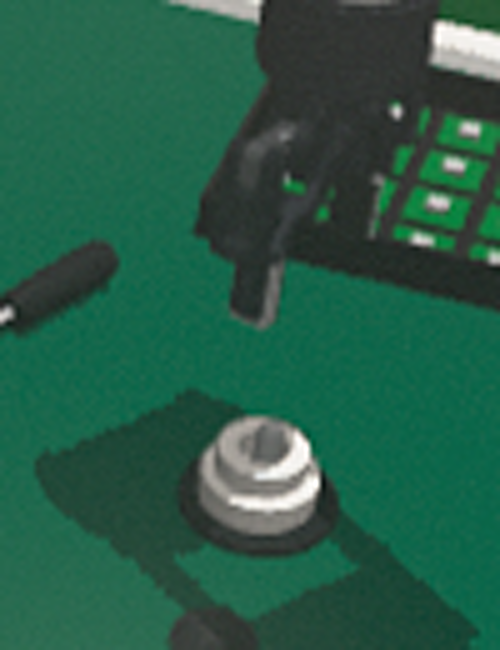

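View pics/c17t.png

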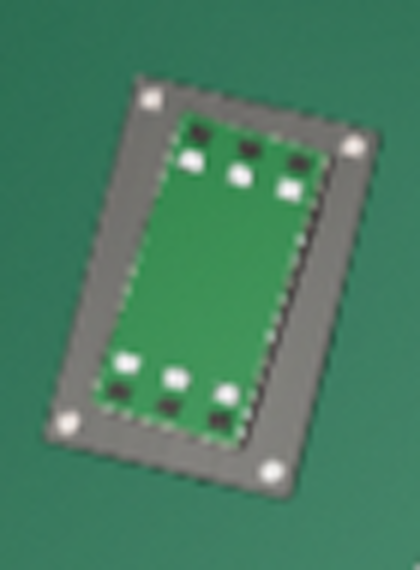

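View pics/c17u.png

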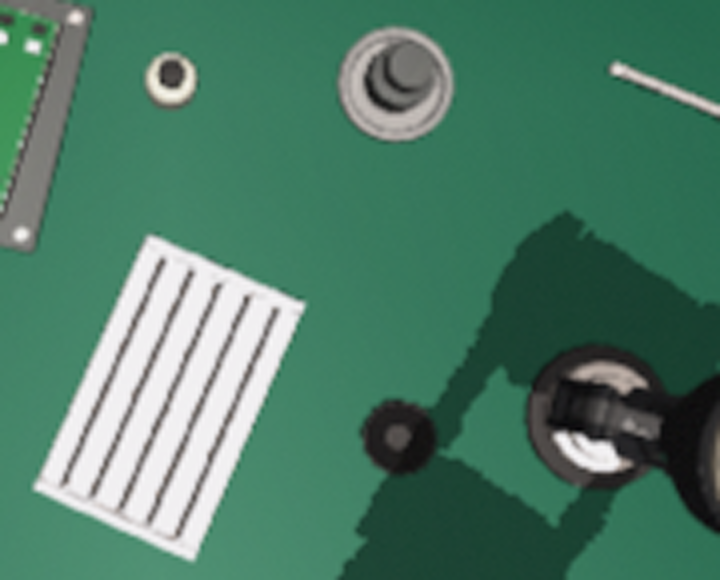

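Both rings are on the spindle, small on top of big, with the post through them. The weight stands centred in the dish, at about (391,180) in top. The board is fully visible now, so I'll measure the module and plate accurately.

```bash
python3 - <<'E'
from h import *
t=cv2.imread("pics/top17.png")[:,:,::-1]; s=cv2.imread("pics/side17.png")[:,:,::-1]
print(t[185,284],t[150,250],t[190,310])
fg=lambda h,c:(c[...,1]*0.68>c[...,2])&(c[...,1]>90)
def q(im,n,box,z,fg,close=0):
    k=comp(im,box,fg); H=plane(n,k,z).astype(np.float32)*1000
    c,sz,a=cv2.minAreaRect(H); print(n,np.round(c,1),np.round(sz,1),round(a,2))
q(t,"top",(255,150,315,220),.030,fg)
q(s,"side",(244,220,330,286),.030,fg)
# PCA dir of contour-based centroid
T=lambda u,v:(250+(u+.5)/6-.5,140+(v+.5)/6-.5)
c=[(183,110),(328,152),(242,447),(97,400)]
B=np.array([onz("top",T(*p),.030)[:2] for p in c])*1000; print(B.round(1),B.mean(0),[np.degrees(np.arctan2(*(B[a]-B[b])[::-1])).round(1) for a,b in((0,3),(1,2),(0,1),(3,2))])
# plate: corners on ledge tops (z .014), top view hand picked
U=lambda u,v:(290+(u+.5)/4-.5,160+(v+.5)/4-.5)
c=[(150,235),(306,303),(195,560),(36,488)]
B=np.array([onz("top",U(*p),.014)[:2] for p in c])*1000; print("plate",B.round(1),B.mean(0),[np.degrees(np.arctan2(*(B[a]-B[b])[::-1])).round(1) for a,b in((0,3),(1,2),(0,1),(3,2))])
k=comp(t,(292,212,372,305),notgreen); m=cv2.minAreaRect(plane("top",k,.012).astype(np.float32)*1000);print(m)
E
```

```text
[ 59 144  86] [ 45 111  83] [ 61 126  98]
top [622.4 114. ] [ 57.6 116.9] 74.43
side [625.5 110.5] [ 58. 120.] 74.74
[[687.4 126.7]
 [672.5  70. ]
 [557.5  98.8]
 [573.9 155.1]] [622.81480757 112.6442228 ] [np.float64(-14.0), np.float64(-14.1), np.float64(75.3), np.float64(73.8)]
plate [[551.   13.4]
 [514.4 -78.1]
 [366.3 -17.9]
 [404.   74.4]] [458.93528292  -2.05317013] [np.float64(-22.5), np.float64(-22.1), np.float64(68.2), np.float64(67.8)]
((458.7103576660156, -0.745513916015625), (104.03759765625, 165.0703582763672), 67.49772644042969)
```

>>> apply_moves([
  [[0.008,-0.04,0,0,0,0.004,-0.88],[0.016,-0.08,0,0,0,0.004,-0.88],[0.024,-0.12,0,0,0,0.004,-0.88],[0.032,-0.16,0,0,0,0.004,-0.88],[0.039,-0.2,0,0,0,0.004,-0.88],[0.047,-0.24,0,0,0,0.004,-0.88],[0.055,-0.28,0,0,0,0.004,-0.88],[0.063,-0.32,0,0,0,0.004,-0.88]],
])

```text
time: 33.25
tool_pos: [0.5935, 0.0496, 0.1394]
tcp_rot: [3.115, -0.402, -0.002]
wrist_force: [0.4, -1.3, -0.4]
width: 0.936
```

>>> apply_moves([
  [[0.007,-0.035,0,0,0,0,-0.88],[0.012,-0.06,0.01,0,0,0,-0.88],[0.0135,-0.069,0.03,0,0,0,-0.88],[0.0135,-0.069,0.05,0,0,0,-0.88],[0.0135,-0.069,0.07,0,0,0,-0.88],[0.0135,-0.069,0.08,0,0,0,-0.88],[0.0135,-0.069,0.08,0,0,0,-0.88],[0.0135,-0.069,0.08,0,0,0,-0.88]],
])

```text
time: 33.92
tool_pos: [0.6232, 0.1107, 0.0593]
tcp_rot: [3.115, -0.403, -0.003]
wrist_force: [0.9, -0.5, 0.9]
width: 0.94
```

```bash
python3 go.py 0.6225 0.1128 0.012 -104.8
```

```text
t 33.92 pos [0.6232 0.1107 0.0593] yang -104.74 tilt [-0.0021  0.0009] F [ 0.9 -0.5  0.9] w 0.94 q6 113.0
shift [-0.0011 -0.0019  0.0473]
turn [0.0003 0.0007 0.0003]
```

>>> apply_moves([
  [[-0.0005,-0.0015,0.01,0,0,0,-0.88],[-0.0005,-0.0015,0.02,0,0,0,-0.88],[-0.0005,-0.0015,0.03,0,0,0,-0.88],[-0.0005,-0.0015,0.038,0,0,0,-0.88],[-0.0005,-0.0015,0.044,0,0,0,-0.88],[-0.0005,-0.0015,0.047,0,0,0,-0.88],[-0.0005,-0.0015,0.047,0,0,0,-0.88],[-0.0005,-0.0015,0.047,0,0,0,-0.88]],
])

```text
time: 34.58
tool_pos: [0.6238, 0.1125, 0.0131]
tcp_rot: [3.116, -0.403, -0.001]
wrist_force: [0.7, -0.4, 0.1]
width: 0.94
```

```bash
python3 go.py 0.6225 0.1128 0.009 -104.8; python3 -c "
from h import *
crop(snap('side','side18'),(240,190,340,290),6,'c18')
"
```

```text
t 34.58 pos [0.6238 0.1125 0.0131] yang -104.73 tilt [-0.0004  0.0001] F [ 0.7 -0.4  0.1] w 0.94 q6 113.0
shift [-0.0013  0.      0.0041]
turn [0.     0.0001 0.0004]
```

View pics/c18.png

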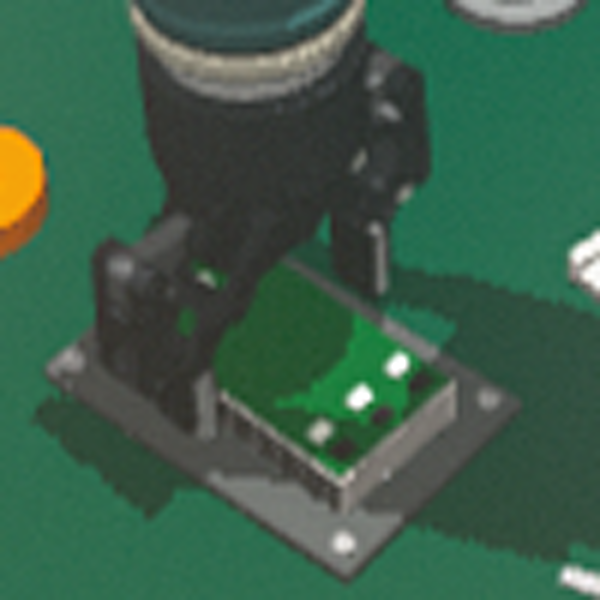

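The fingers straddle the module's long sides, with the tips above the base plate. Lowering 3 mm and closing.

>>> apply_moves([
  [[-0.001,0,0.0015,0,0,0,-0.88],[-0.001,0,0.003,0,0,0,-0.88],[-0.001,0,0.003,0,0,0,-0.88],[-0.001,0,0.003,0,0,0,1],[-0.001,0,0.003,0,0,0,1],[-0.001,0,0.003,0,0,0,1],[-0.001,0,0.003,0,0,0,1],[-0.001,0,0.003,0,0,0,1]],
], force=50)

```text
time: 35.3
tool_pos: [0.6233, 0.1127, 0.0108]
tcp_rot: [-3.116, 0.402, -0.001]
wrist_force: [-0.8, -0.1, 3.9]
width: 0.687
```

```bash
python3 go.py
```

```text
t 35.3 pos [0.6233 0.1127 0.0108] yang -104.72 tilt [ 0.0007 -0.0001] F [-0.8 -0.1  3.9] w 0.687 q6 113.0
```

>>> apply_moves([
  [[0,0,-0.003,0,0,0,1],[0,0,-0.01,0,0,0,1],[0,0,-0.02,0,0,0,1],[0,0,-0.035,0,0,0,1],[0,0,-0.055,0,0,0,1],[0,0,-0.075,0,0,0,1],[0,0,-0.09,0,0,0,1],[0,0,-0.09,0,0,0,1]],
])

```text
time: 35.97
tool_pos: [0.626, 0.1132, 0.1052]
tcp_rot: [-3.114, 0.402, -0.012]
wrist_force: [0.7, 0.9, -2.4]
width: 0.688
```

```bash
python3 go.py 0.458 -0.001 0.1 -112.4; python3 -c "
from h import *
crop(snap('side','side19'),(230,140,350,290),4,'c19')
"
```

```text
t 35.97 pos [0.626  0.1132 0.1052] yang -104.72 tilt [ 0.0071 -0.003 ] F [ 0.7  0.9 -2.4] w 0.688 q6 113.0
shift [-0.1335  0.1532  0.0038]
turn [-0.0011 -0.0022  0.0427]
```

View pics/c19.png

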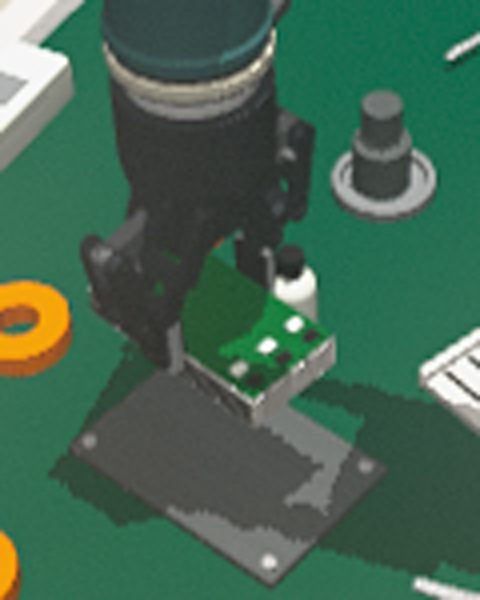

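The module is held level, clear of the base plate and the bottle. Carrying it to the plate.

>>> apply_moves([
  [[-0.016,0.019,0,0,0,0.01,1],[-0.036,0.042,0,0,0,0.02,1],[-0.058,0.067,0,0,0,0.03,1],[-0.08,0.093,0,0,0,0.0427,1],[-0.1,0.117,0,0,0,0.0427,1],[-0.117,0.137,0,0,0,0.0427,1],[-0.127,0.149,0,0,0,0.0427,1],[-0.1295,0.152,0,0,0,0.0427,1]],
])

```text
time: 36.68
tool_pos: [0.4547, -0.0024, 0.0982]
tcp_rot: [3.08, -0.612, -0.008]
wrist_force: [-0.6, -0.6, -3.6]
width: 0.684
```

>>> apply_moves([
  [[0,0,0.01,0,0,0,1],[0,0,0.022,0,0,0,1],[0,0,0.036,0,0,0,1],[0,0,0.048,0,0,0,1],[0,0,0.055,0,0,0,1],[0,0,0.055,0,0,0,1],[0,0,0.055,0,0,0,1],[0,0,0.055,0,0,0,1]],
])

```text
time: 37.35
tool_pos: [0.4599, -0.0011, 0.0455]
tcp_rot: [-3.082, 0.61, -0.001]
wrist_force: [-0.2, -0.1, -3.4]
width: 0.681
```

```bash
python3 go.py 0.4592 -0.0014 0.02 -112.4;python3 -c "
from h import *
crop(snap('side','side20'),(310,150,430,290),4,'c20')
crop(snap('top','top20'),(270,190,390,320),4.5,'c20t')
"
```

```text
t 37.35 pos [ 0.4599 -0.0011  0.0455] yang -112.39 tilt [ 0.0007 -0.0003] F [-0.2 -0.1 -3.4] w 0.681 q6 109.0
shift [-0.0005  0.0005  0.0255]
turn [-0.0001 -0.0002  0.0001]
```

View pics/c20.png

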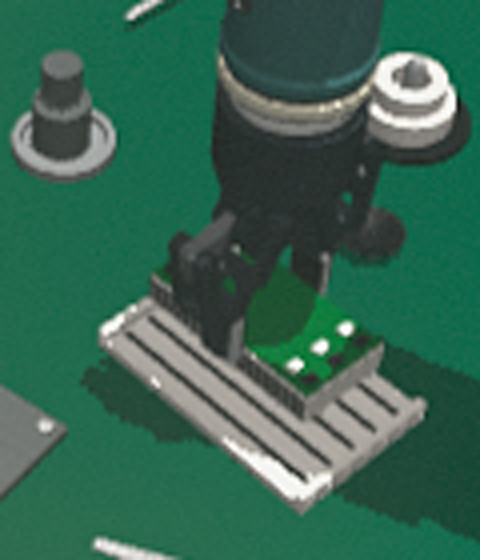

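View pics/c20t.png

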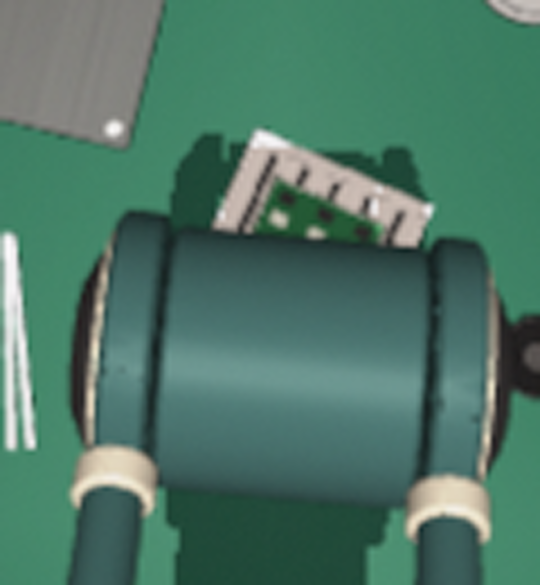

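The module hangs above the plate, in line with it. Lowering.

>>> apply_moves([
  [[-0.0003,0.0003,0.006,0,0,0,1],[-0.0003,0.0003,0.013,0,0,0,1],[-0.0003,0.0003,0.02,0,0,0,1],[-0.0003,0.0003,0.026,0,0,0,1],[-0.0003,0.0003,0.03,0,0,0,1],[-0.0003,0.0003,0.031,0,0,0,1],[-0.0003,0.0003,0.031,0,0,0,1],[-0.0003,0.0003,0.031,0,0,0,1]],
])

```text
time: 38.12
tool_pos: [0.4587, -0.0015, 0.0142]
tcp_rot: [-3.082, 0.61, 0.0]
wrist_force: [-0.6, -0.2, -3.2]
width: 0.685
```

```bash
python3 go.py 0.4592 -0.0014 0.011 -112.4;python3 -c "
from h import *
crop(snap('side','side21'),(325,195,425,285),6,'c21')
"
```

```text
t 38.12 pos [ 0.4587 -0.0015  0.0142] yang -112.41 tilt [-0.0001  0.    ] F [-0.6 -0.2 -3.2] w 0.685 q6 109.0
shift [ 0.0004 -0.0003  0.0032]
turn [ 0.      0.     -0.0001]
```

View pics/c21.png

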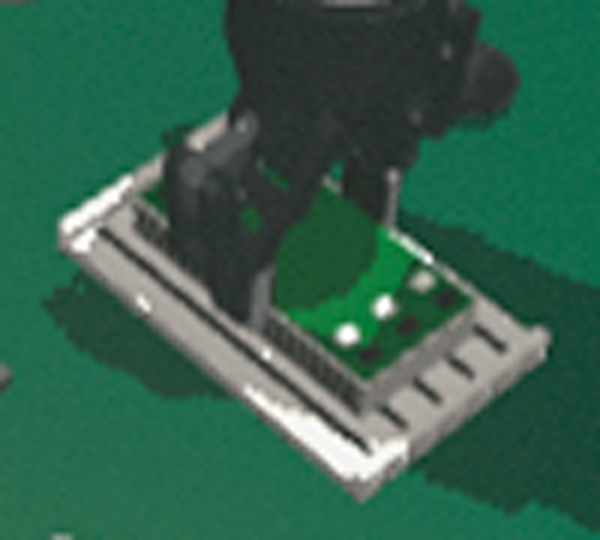

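>>> apply_moves([
  [[0,0,0.001,0,0,0,1],[0,0,0.002,0,0,0,1],[0,0,0.003,0,0,0,1],[0,0,0.0033,0,0,0,1],[0,0,0.0033,0,0,0,1],[0,0,0.0033,0,0,0,1],[0,0,0.0033,0,0,0,1],[0,0,0.0033,0,0,0,1]],
])

```text
time: 38.83
tool_pos: [0.4587, -0.0015, 0.011]
tcp_rot: [-3.082, 0.61, -0.0]
wrist_force: [-0.8, 0.5, -3.4]
width: 0.689
```

```bash
python3 go.py 0.4592 -0.0014 0.011 -112.4
```

```text
t 38.83 pos [ 0.4587 -0.0015  0.011 ] yang -112.41 tilt [ 0.0001 -0.0001] F [-0.8  0.5 -3.4] w 0.689 q6 109.0
shift [ 0.0004 -0.0003  0.    ]
turn [-0. -0. -0.]
```

>>> apply_moves([
  [[0,0,0.0005,0,0,0,1],[0,0,0.001,0,0,0,1],[0,0,0.0012,0,0,0,1],[0,0,0.0012,0,0,0,1],[0,0,0.0012,0,0,0,1],[0,0,0.0012,0,0,0,1],[0,0,0.0012,0,0,0,1],[0,0,0.0012,0,0,0,1]],
])

```text
time: 39.5
tool_pos: [0.4588, -0.0015, 0.0107]
tcp_rot: [3.082, -0.61, -0.0]
wrist_force: [-4.6, 0.0, 6.8]
width: 0.687
```

```bash
python3 go.py 0.4592 -0.0014 0.011 -112.4
```

```text
t 39.5 pos [ 0.4588 -0.0015  0.0107] yang -112.41 tilt [-0.0001  0.    ] F [-4.6  0.   6.8] w 0.687 q6 109.0
shift [ 0.0003 -0.0002 -0.0003]
turn [ 0.  0. -0.]
```

The module touches the plate (+6.8 N). Opening, lifting clear and swinging aside for a look.

>>> apply_moves([
  [[0,0,0,0,0,0,-0.88],[0,0,0,0,0,0,-0.88],[0,0,0,0,0,0,-0.88],[0,0,0,0,0,0,-0.88],[0,0,-0.015,0,0,0,-0.88],[0,0,-0.045,0,0,0,-0.88],[0,0,-0.085,0,0,0,-0.88],[0,0,-0.12,0,0,0,-0.88]],
])

```text
time: 40.17
tool_pos: [0.458, -0.0015, 0.1308]
tcp_rot: [3.082, -0.61, -0.002]
wrist_force: [1.3, 0.3, -0.0]
width: 0.94
```

```bash
python3 go.py 0.45 0.25 0.15
```

```text
t 40.17 pos [ 0.458  -0.0015  0.1308] yang -112.41 tilt [-0.0013  0.0004] F [ 1.3  0.3 -0. ] w 0.94 q6 109.0
shift [-0.1033 -0.2294 -0.0192]
```

>>> apply_moves([
  [[-0.015,-0.034,-0.02,0,0,0,-0.88],[-0.03,-0.068,-0.02,0,0,0,-0.88],[-0.045,-0.1,-0.02,0,0,0,-0.88],[-0.06,-0.134,-0.02,0,0,0,-0.88],[-0.075,-0.168,-0.02,0,0,0,-0.88],[-0.09,-0.2,-0.02,0,0,0,-0.88],[-0.103,-0.229,-0.02,0,0,0,-0.88],[-0.103,-0.229,-0.02,0,0,0,-0.88]],
])

```text
time: 40.83
tool_pos: [0.4508, 0.2545, 0.1502]
tcp_rot: [-3.08, 0.604, -0.001]
wrist_force: [-0.2, -0.9, 0.4]
width: 0.94
```

```bash
python3 - <<'E'
from h import *
t=snap("top","top22"); s=snap("side","side22")
crop(t,(285,205,380,310),6,"c22t"); crop(s,(325,195,425,285),6,"c22s")
fg=lambda h,c:(c[...,1]*0.68>c[...,2])&(c[...,1]>80)
for im,n,b in((t,"top",(296,218,368,302)),(s,"side",(335,205,418,275))):
    k=comp(im,b,fg); H=plane(n,k,.030).astype(np.float32)*1000; print("board",n,cv2.minAreaRect(H))
k=comp(t,(292,212,372,305),notgreen)
E
```

```text
board top ((458.36395263671875, -0.17845916748046875), (55.80717086791992, 116.60005187988281), 67.17523956298828)
board side ((460.4278869628906, -3.2851600646972656), (57.04164505004883, 116.73046112060547), 67.08421325683594)
```

View pics/c22t.png

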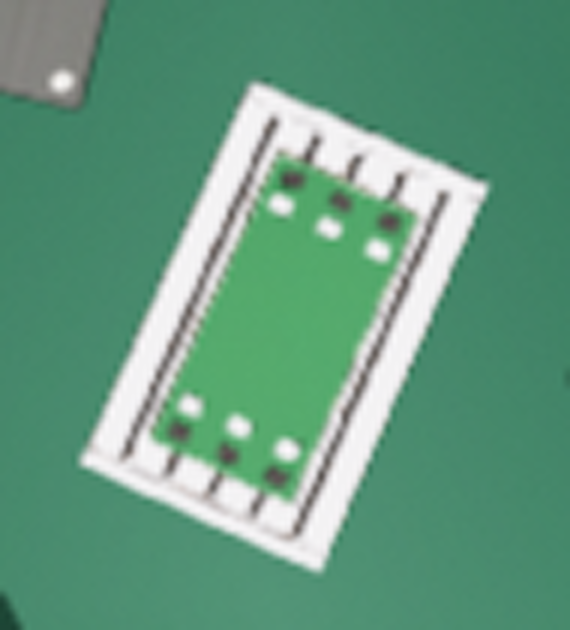

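View pics/c22s.png

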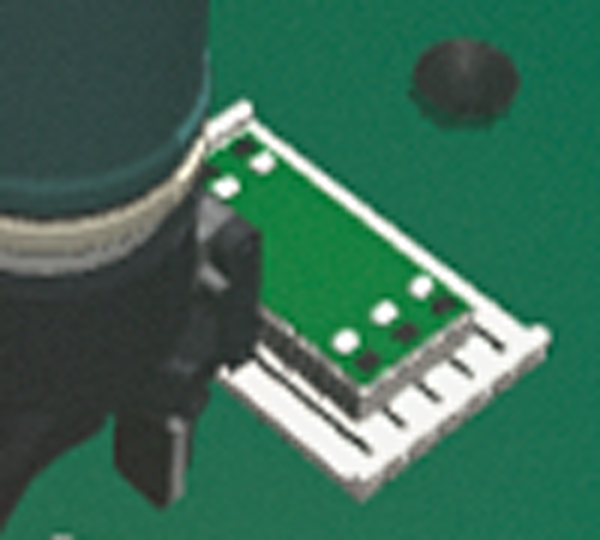

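View pics/top22.png

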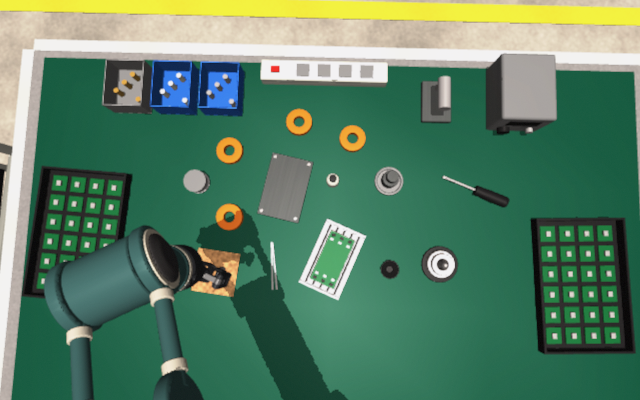

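View pics/side22.png

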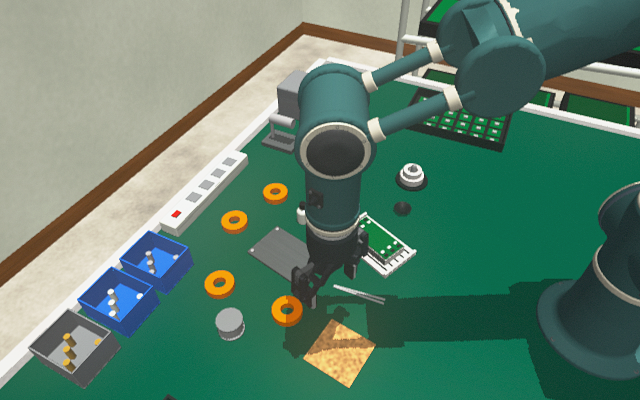

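The final views show everything in place:
- **Module:** board up on the plate, centred at (458.4, -0.2) mm. The plate centre is about (458.8, -1.4) mm. Yaw is off by about 0.3°.
- **Weight:** upright in the dish at (391,180) px in top.
- **Rings:** on the spindle at (440,264) px in top.
- **Bottle:** still at (333,180) px in top.

The arm is clear of everything, so I'm handing in.

```bash
python3 - <<'E'
from h import *
print(bot.finish_job())
E
```

```text
the job is handed in; nothing more can be done
None
```

The stack is taken apart, everything is put away, and the job was handed in at about 41 s of the 128 s allowed.

- **Weight:** it stands upright in the middle of its dished rest.
- **Rings:** both are on the spindle, the big one at the bottom and the small one on top. The small ring waited on the cork mat meanwhile.
- **Module:** it lies flat, board side up, about 1 mm from the plate centre and about 0.3° off its line, measured from the top camera.
- **Left alone:** the bottle is at the same top-view pixel as at the start, I did not touch the orange rings, and the arm ended clear of everything.

No check failed. The two cameras disagreed by about 2–4 mm throughout. I relied on the top camera, because its projections matched the gripper readings to about 1 mm.

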